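# Lay up a block in the sprung laminating jig and weight it

## Robot

A 6-joint arm with a two-finger parallel gripper is mounted at the origin on the work surface. World frame = base frame: x ahead of the robot, y to its left, z up, the work surface at z = 0. Lengths are in mm, angles in rad, forces in N, time in s.
With the tool pointing down it reaches from about 350 to 875 mm from the base axis. Payload 4.2 kg.
Tool frame: the origin (TCP) lies midway between the tips of the shut fingers; the grasp point (between the pads) lies 19 mm behind it (tcp_to_grasp is the distance from the TCP to the grasp point, in mm); z points along the fingers, y is the line along which they close (so a half turn about z gives the same grasp; the last joint's range is limited). The gripper opens to 85 mm and grips with 20 to 120 N. Pads are 22 mm wide; open, the fingers measure 114 mm over their backs; the gripper's body (76 mm by 85 mm) begins 54 mm behind the grasp point. The pads swing forward as they close: fully open they stand 13 mm farther back than shut.
Start: joints at [-0.967, 0.385, 0.008, 0, -1.194, -0.259], TCP at [211.27, -588.187, 231.312] pointing down, gripper open.
Joint ranges: [-3.14, 3.14], [-1.21, 2.06], [-1.07, 1.41], [-3.16, 2.05], [-2.99, -0.16], [-3.1, 3.1]. Speed limits (rad/s): [2.79, 2.79, 3.14, 3.14, 3.14, 3.14].

## Interface

Orientations are given as a unit quaternion [x, y, z, w].
In Python, from bench import read_state, get_image, job_done, tcp_to_grasp gives the robot as it stands.
- The arm moves only by the tool jog_arm, never from a script. Its argument "plan" is a list of rows, each a list of 3 entries, a list of its own where there are three numbers: the finger opening in mm, from 0 to 85.4, then the shift along the tool's x, y, z as a fraction of full scale, then the turn, a rotation vector about the tool's x, y, z as a fraction of full scale. A call has 1 to 10 rows; each row is the pose to reach, as a shift and turn from the pose commanded when the call began, along the tool's axes at that moment; what a row does not reach only later rows make up. Full scale, the value 1, is 0.1 m for a shift and 60 degrees for a turn. A row lasts 1/8 s, in which the tool goes at most 62.5 mm and 10.7 degrees, less where a joint would pass 70% of its speed; a pose out of reach is approached as far as the arm can. A call with a number of a shift or a turn outside -1 to 1 is refused whole. A call with a gripper value outside its range is refused whole. The fingers move at their own pace and stop on an object; the grip force is fixed at half the most. Time passes only in rows, so rows that repeat a pose let the fingers close. It gives the time, the measured TCP pose, the force, the opening and the grip force at its end, in the units of the state.
- read_state(): the state, without advancing time (a new reading comes with each control period).
- get_image(name): name is "scene" or "top"; returns a dict with "img" (420x560x3 uint8, red, green, blue), "range_z" (420x560 float32, mm along the optical axis (not along the pixel's ray), 0 where there is no reading), "intrinsics" (3x3 intrinsics, pixels), "extrinsics" (4x4, takes a point from camera to world coordinates). Camera axes: x right, y down, z forward; pixel columns grow to the right and rows downward; lengths in mm; the calibration is good to about 2 mm. A picture is of the moment at which its call begins.
- job_done(): hands the job in; it is judged then, once.
The state is a dict: "clock": time; "joints": joint angles; "joint_vel": joint speeds; "joint_efforts": joint torques, N m; "position": TCP position; "ee_rot": TCP orientation; "contact_force": force on the tool from outside, world axes, zero at the start; "wrist_torque": the same for the moment, N m; "gripper_width": finger opening in mm; "grasp_force": force on a finger pad.
Only numpy, scipy, OpenCV 4.12 (cv2) and the standard library are available. Lean on these libraries where they do the work, as an engineer would, in place of code of your own. Each camera call takes 0.05 s, during which the arm holds its last target. There are 200 camera calls.

## Task

Make up the block in the laminating jig: one at a time, in any order, take every loose tan board off the cutting mat, push the sprung pusher back with the board's end, slip the board down level between pusher and stop, feel for the top of the pile (its height is not known) and let go only when the board rests on it, never dropping it. When all the boards lie square on one another, side edges flush and ends home against the stop, lay the aluminium plate on top in the same way, then set the two steel blocks on the plate as weights, one in the middle of each half. Leave everything else on the bench where it is.

Things in the scene. Friction and masses are not known exactly. Their poses are not given: they have to be found in the camera images.
- jig: Laminating jig, fixed to the bench: dark-faced plywood base 300 x 140 x 12 mm with an upright stop plate at one end and a sprung pusher at the other. Origin at bench level under the middle of a seated board; +x runs from the pusher to the stop, z up. Both long sides are open for the fingers. The guide block behind the pusher, x = -170 to -140 mm, is 68 mm high.
- stop_top (a point): Middle of the upper inner edge of the aluminium stop plate: its inner face is at jig x = +75 mm, 66 mm wide, its top 84 mm above the bench. Axes as the jig's.
- bed_foot (a point): Point on the jig's base plate (12 mm above the bench) under the aluminium bed that carries the pile. The bed is 60 mm wide (as the boards), from jig x = -55 to +75 mm. Its top is 18 to 30 mm above the bench: packed up differently each time and not measured, so the top of the pile must be felt.
- pusher (a joint): How far the pusher is pressed back, in m: 0 at rest, its face at jig x = -63 mm (138 mm from the stop, 12 mm less than a board); 0.012 with boards seated; hard end at 0.035. Pressed, it moves towards jig -x; about 2 N starts it, 4 N at 18 mm, damped (40 N per m/s); released, it springs forward by itself at up to 0.1 m/s.
- pusher_face (a point): Middle of the upper edge of the pusher's upright white slick (low-friction) face, 50 mm wide, reaching from 12 to 116 mm above the bench: 32 mm taller than the stop, so a level board held just above the stop can press it back with its end. Moves with the pusher; axes as the jig's.
- board_a: One of the loose boards (two to four are there): tan modelling board 150 x 60 mm, flat, 8 to 13 mm thick, each different and not marked. Starts lying on the green cutting mat, whose top is 3 mm above the bench. Origin at the centre of its underside; x along its length, y across its width (60 mm), z up. 40 to 120 g. Either end may go to the stop.
- board_b: One of the loose boards (two to four are there): tan modelling board 150 x 60 mm, flat, 8 to 13 mm thick, each different and not marked. Starts lying on the green cutting mat, whose top is 3 mm above the bench. Origin at the centre of its underside; x along its length, y across its width (60 mm), z up. 40 to 120 g. Either end may go to the stop.
- board_c: One of the loose boards (two to four are there): tan modelling board 150 x 60 mm, flat, 8 to 13 mm thick, each different and not marked. Starts lying on the green cutting mat, whose top is 3 mm above the bench. Origin at the centre of its underside; x along its length, y across its width (60 mm), z up. 40 to 120 g. Either end may go to the stop.
- board_d: One of the loose boards (two to four are there): tan modelling board 150 x 60 mm, flat, 8 to 13 mm thick, each different and not marked. Starts lying on the green cutting mat, whose top is 3 mm above the bench. Origin at the centre of its underside; x along its length, y across its width (60 mm), z up. 40 to 120 g. Either end may go to the stop.
- plate: The aluminium pressing plate, 150 x 60 x 8 mm, 195 g, bare metal, starts lying on the mat like the boards. Origin at the centre of its underside; x along its length, y across, z up.
- block_1: Steel setup block, 65 x 45 x 25 mm, 0.5 kg, with three round holes, used as a weight. Origin at its centre; x along the 65 mm, y along the 45 mm, z along the 25 mm. Starts lying flat on the mat.
- block_2: Steel setup block, 65 x 45 x 25 mm, 0.5 kg, with three round holes, used as a weight. Origin at its centre; x along the 65 mm, y along the 45 mm, z along the 25 mm. Starts lying flat on the mat.
- dome_1: Bystander, to be left alone: small resin dome, 34 mm across and 17 mm high, among the boards on the mat, origin at the centre of its underside.
- dome_2: Bystander, to be left alone: larger resin dome, 60 mm across, 30 mm high, on the bench, origin at the centre of its underside.
- beaker: Bystander, to be left alone: clear plastic beaker, 72 mm across, 95 mm high, origin at the centre of its underside.
- tub: Bystander, to be left alone: clear round tub with a red lid, 90 mm across, 85 mm high, origin at the centre of its underside.
- tower: Bystander, to be left alone: white paper model of an eight-sided tower, 84 mm high, on an 80 mm round foot, origin at the centre of its underside.
- tape: Bystander, to be left alone: roll of masking tape lying flat, 100 mm across, 25 mm high, origin at the centre of its underside.
- knife: Bystander, to be left alone: craft knife with a wooden handle, lying, about 170 mm long, lying on the bare bench.
Mind the look-alikes: they are no part of the job. Leave any blue or pink look-alike of the board_c alone. Leave any yellow look-alike of the block_2 alone.

How it is judged (in metres and radians):
On the way, in this order (a step that is already met when the one before it is completed fails the run):
1. every board that is there lies released in the jig, square, flush and home against the stop (x of board_a in the frame of jig between -0.004 and 0.004 m and y of board_a in the frame of jig between -0.008 and 0.008 m and z of board_a in the frame of jig between 0.015 and 0.085 m and angle between the x axis of each of board_a, board_b, board_c, board_d and the x axis of jig, either way round below 0.08 rad and angle between each of board_a, board_b, board_c, board_d's own z axis and vertical below 0.06 rad and linear speed of each of board_a, board_b, board_c, board_d below 0.02 m/s and contact force between the fingers and board_a below 0.1 N and x of board_b in the frame of jig between -0.004 and 0.004 m and y of board_b in the frame of jig between -0.008 and 0.008 m and z of board_b in the frame of jig between 0.015 and 0.085 m and contact force between the fingers and board_b below 0.1 N and x of board_c in the frame of jig between -0.004 and 0.004 m and y of board_c in the frame of jig between -0.008 and 0.008 m and z of board_c in the frame of jig between 0.015 and 0.085 m and contact force between the fingers and board_c below 0.1 N and x of board_d in the frame of jig between -0.004 and 0.004 m and y of board_d in the frame of jig between -0.008 and 0.008 m and z of board_d in the frame of jig between 0.015 and 0.085 m and contact force between the fingers and board_d below 0.1 N), for 0.3 s.
2. the plate lies released on top of the boards in the same way (all of step 1 and x of plate in the frame of jig between -0.004 and 0.004 m and y of plate in the frame of jig between -0.008 and 0.008 m and z of plate in the frame of jig between 0.015 and 0.085 m and angle between the x axis of plate and the x axis of jig, either way round below 0.08 rad and angle between plate's own z axis and vertical below 0.06 rad and linear speed of plate below 0.02 m/s and contact force between the fingers and plate below 0.1 N and z of plate in the frame of board_a above 0.004 m and z of plate in the frame of board_b above 0.004 m and z of plate in the frame of board_c above 0.004 m and z of plate in the frame of board_d above 0.004 m), for 0.3 s.
At the end, for the whole second after the job is handed in: Boards and plate level and square (0.08 rad) in the jig, within 4 mm of home at the stop and 8 mm of its centre line, plate above all boards; a block resting on each half of the plate, centre 18-55 mm from its middle along the length, within 18 mm across; all at rest and released (all of step 2 and ((x of block_1 in the frame of plate between 0.018 and 0.055 m and y of block_1 in the frame of plate between -0.018 and 0.018 m and z of block_1 in the frame of plate between 0.017 and 0.045 m and linear speed of each of block_1, block_2 below 0.02 m/s and x of block_2 in the frame of plate between -0.055 and -0.018 m and y of block_2 in the frame of plate between -0.018 and 0.018 m and z of block_2 in the frame of plate between 0.017 and 0.045 m) or (x of block_1 in the frame of plate between -0.055 and -0.018 m and y of block_1 in the frame of plate between -0.018 and 0.018 m and z of block_1 in the frame of plate between 0.017 and 0.045 m and linear speed of each of block_1, block_2 below 0.02 m/s and x of block_2 in the frame of plate between 0.018 and 0.055 m and y of block_2 in the frame of plate between -0.018 and 0.018 m and z of block_2 in the frame of plate between 0.017 and 0.045 m))); the robot touches nothing.
It fails at once if a board or the plate falls: over the jig, it moves faster than 0.35 m/s (a drop of more than about 6 mm) while the fingers do not touch it ((horizontal distance between board_a and jig below 0.07 m and linear speed of board_a above 0.35 m/s and contact force between the fingers and board_a below 0.05 N) or (horizontal distance between board_b and jig below 0.07 m and linear speed of board_b above 0.35 m/s and contact force between the fingers and board_b below 0.05 N) or (horizontal distance between board_c and jig below 0.07 m and linear speed of board_c above 0.35 m/s and contact force between the fingers and board_c below 0.05 N) or (horizontal distance between board_d and jig below 0.07 m and linear speed of board_d above 0.35 m/s and contact force between the fingers and board_d below 0.05 N) or (horizontal distance between plate and jig below 0.07 m and linear speed of plate above 0.35 m/s and contact force between the fingers and plate below 0.05 N)).
It fails at once if a bystander is moved more than 40 mm (distance of any of dome_1, dome_2, beaker, tub, tower, tape, knife from where it was at the start of the episode above 0.04 m).
Of board_a, board_b, board_c, board_d only 2 to 4 are there at a start; the rules pass over those that are not, and their reading is None.
At some moment in a run one of block_1, block_2 may be knocked a few centimetres aside while the robot is not near it.
It also fails if it takes over 210 s, if anything falls off the work surface, if the arm or the gripper's body presses on something with over 40 N, if the wrist force passes 120 N, or if a joint passes its speed limit or range.

## Working session

There is one attempt and no reset: what is moved stays moved. The work goes in short steps, Python scripts to look and compute and a tool call to move; the robot and the scene stay as the last step left them, time stands still between calls to the robot, and variables do not carry over. Pictures are saved under pics/ and viewed, at most 14 in all, crops included, and the job is handed in when it is done.

Besides the shell and the picture viewer there is one more tool, called after "Emit:" as name(argument=value, ...) on one line, values as JSON. jog_arm: Moves the arm, as the interface text tells. Its arguments: {"type":"object","properties":{"plan":{"type":"array"}},"required":["plan"]}

```bash
mkdir -p pics; ls
python3 - <<'E'
from bench import *
import cv2,numpy as np
print(read_state(), tcp_to_grasp)
for n in ("scene","top"):
    d=get_image(n); cv2.imwrite(f"pics/{n}0.png",d["img"][:,:,::-1]); print(n,d["intrinsics"],d["extrinsics"]); np.savez(f"{n}0.npz",**d)
E
```

```text
pics
{'clock': 0.0, 'joints': array([-9.67409258e-01,  3.85575180e-01,  6.61966174e-03, -5.14661489e-04,
       -1.19401268e+00, -2.58602897e-01]), 'joint_vel': array([ 3.70538066e-04, -1.16421194e-03,  1.19523469e-03,  1.51111145e-03,
        7.69758015e-04, -1.14896186e-05]), 'joint_efforts': array([ 9.40883037e-04, -3.92291164e+01,  1.88401204e+01,  4.18608829e+00,
       -4.60789364e-03,  1.29660225e-05]), 'position': array([ 211.06782799, -587.6528996 ,  230.20561597]), 'ee_rot': array([-1.71445827e-01,  9.85192921e-01,  1.08655044e-03, -2.36373037e-04]), 'contact_force': array([-0.04886028, -1.07510823,  0.89242243]), 'wrist_torque': array([-0.01581586, -0.00086665, -0.02051303]), 'grasp_force': 0.0, 'gripper_width': 85.37285539237166} 18.700000000000003
scene [[509.50895137   0.         276.78329934]
 [  0.         509.50895137 210.97282893]
 [  0.           0.           1.        ]] [[-3.87017000e-01  7.85755350e-01 -4.82500126e-01  1.20739592e+03]
 [ 9.21950086e-01  3.38286610e-01 -1.88600661e-01  2.21397839e+02]
 [ 1.50293542e-02 -5.17832695e-01 -8.55349881e-01  1.26239145e+03]
 [ 0.00000000e+00  0.00000000e+00  0.00000000e+00  1.00000000e+00]]
top [[401.46676049   0.         276.59523491]
 [  0.         401.46676049 213.42383931]
 [  0.           0.           1.        ]] [[ 1.26191263e-01 -9.69450871e-01  2.10334910e-01  2.31074812e+02]
 [-9.92003225e-01 -1.23816853e-01  2.44742269e-02 -5.70166649e+01]
 [ 2.31644603e-03 -2.11741343e-01 -9.77322996e-01  1.49131802e+03]
 [ 0.00000000e+00  0.00000000e+00  0.00000000e+00  1.00000000e+00]]
```

View pics/scene0.png

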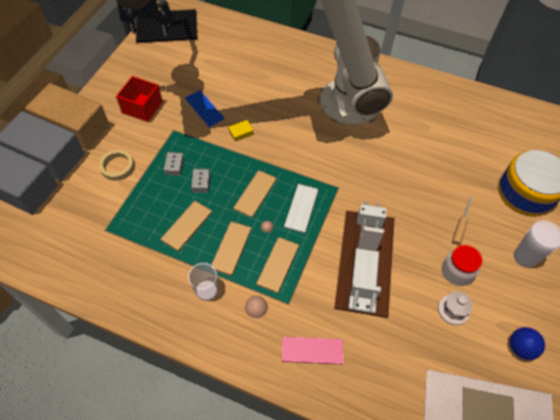

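View pics/top0.png

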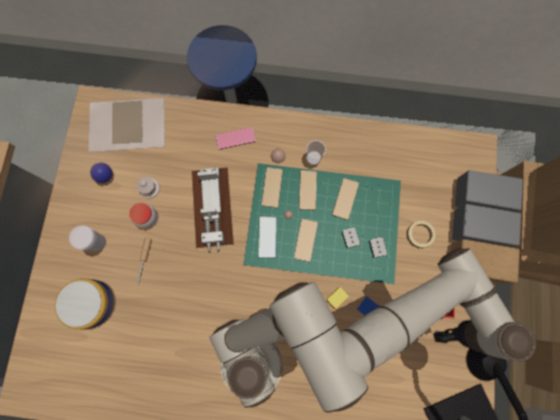

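The scene view shows four tan boards at (186,226), (232,247), (278,265) and (255,194). The plate is at (301,208), the blocks at (174,163) and (200,180), the small dome at (267,227), and the jig at (367,262) with its stop at the end away from the robot, near (364,297). The look-alikes are a blue and a pink board and a yellow block.

```bash
cat > h.py <<'E'
import cv2,numpy as np
from scipy.spatial.transform import Rotation as R
def load(n,k=0): return dict(np.load(f"{n}{k}.npz"))
def ray(d,px,z):
    px=np.atleast_2d(px).astype(float); K=d["intrinsics"];E=d["extrinsics"]
    v=np.c_[(px[:,0]-K[0,2])/K[0,0],(px[:,1]-K[1,2])/K[1,1],np.ones(len(px))]@E[:3,:3].T
    o=E[:3,3]*(1000 if abs(E[2,3])<10 else 1)
    return o+v*((z-o[2])/v[:,2])[:,None]
def depthpts(d):
    K=d["intrinsics"];E=d["extrinsics"];z=d["range_z"]
    v,u=np.indices(z.shape); o=E[:3,3]*(1000 if abs(E[2,3])<10 else 1)
    p=np.dstack([(u-K[0,2])/K[0,0]*z,(v-K[1,2])/K[1,1]*z,z])@E[:3,:3].T+o
    p[z==0]=np.nan; return p
def proj(d,P):
    K=d["intrinsics"];E=d["extrinsics"];o=E[:3,3]*(1000 if abs(E[2,3])<10 else 1)
    c=(np.atleast_2d(P)-o)@E[:3,:3]; c=c@K.T; return c[:,:2]/c[:,2:]
def rects(d,mask,z,amin,amax):
    out=[]
    for c in cv2.findContours(mask.astype(np.uint8),cv2.RETR_EXTERNAL,cv2.CHAIN_APPROX_NONE)[0]:
        w=ray(d,c[:,0],z)[:,:2].astype(np.float32); a=cv2.contourArea(w)
        if amin<a<amax:
            (cx,cy),(l,s),t=cv2.minAreaRect(w)
            if l<s: l,s,t=s,l,t+90
            out.append((round(cx,1),round(cy,1),round(l),round(s),round((t+90)%180-90,1),c[:,0].mean(0).round().astype(int).tolist()))
    return sorted(out)
def mat(d):
    h=cv2.cvtColor(d["img"],cv2.COLOR_RGB2HSV)
    g=((h[...,0]>65)&(h[...,0]<95)&(h[...,1]>120)).astype(np.uint8)
    c=max(cv2.findContours(g,cv2.RETR_EXTERNAL,cv2.CHAIN_APPROX_NONE)[0],key=cv2.contourArea)
    m=np.zeros_like(g); cv2.drawContours(m,[cv2.convexHull(c)],0,1,-1); return h,m
E
python3 - <<'E'
from h import *
for n in("scene","top"):
    d=load(n); h,m=mat(d); P=depthpts(d); print(n)
    H,S,V=h[...,0].astype(int),h[...,1].astype(int),h[...,2].astype(int)
    tan=(m>0)&(H<25)&(S>60)&(V>90); wh=(m>0)&(S<60)&(V>150); gr=(m>0)&(S<60)&(V>60)
    for nm,k,z,a,b in(("tan",tan,13.5,5000,15000),("plate",wh,11,5000,15000),("grey",gr,28,1200,15000),("dome",tan,8,300,3000)):
        for r in rects(d,k,z,a,b):
            u,v=r[5]; print(nm,r,"z",np.nanmedian(P[v-2:v+3,u-2:u+3,2]).round(1),h[v,u])
    dk=(V<95)&(H<20)&(S>60); dk=cv2.morphologyEx(dk.astype(np.uint8),cv2.MORPH_CLOSE,np.ones((3,3)))
    x0=proj(d,[[450,0,0]])
    for r in rects(d,dk,12,15000,90000): print("base",r)
    # high points over jig
# jig depth in scene: list of points with z>50 and area
for n in("scene","top"):
    d=load(n);P=depthpts(d); lo=(330,200,400,320) if n=="scene" else (190,160,240,255)
    Q=P[lo[1]:lo[3],lo[0]:lo[2]].reshape(-1,3)
    for z0,z1 in((14,35),(58,74),(74,90),(106,125)):
        q=Q[(Q[:,2]>z0)&(Q[:,2]<z1)]
        if len(q): print(n,z0,len(q),np.percentile(q,[3,50,97],axis=0).round(0).tolist())
E
python3 - <<'E'
from h import *
d=load("scene");i=d["img"][195:325,325:405,::-1];cv2.imwrite("pics/jig.png",cv2.resize(i,None,fx=4.5,fy=4.5,interpolation=cv2.INTER_CUBIC))
E
```

```text
scene
tan (470.6, -136.4, 153, 63, -4.7, [255, 193]) z 10.2 [ 16 132 211]
tan (645.2, -270.0, 154, 65, -10.7, [186, 225]) z 13.5 [ 17 129 212]
tan (655.4, 13.0, 153, 63, 0.3, [277, 265]) z 13.2 [ 16 131 216]
tan (659.8, -124.6, 154, 64, 4.2, [231, 248]) z 15.4 [ 17 132 215]
plate (461.4, 4.7, 152, 61, 6.3, [301, 208]) z 12.1 [ 22  21 220]
grey (472.1, 8.0, 156, 65, 6.2, [301, 208]) z 12.1 [ 22  21 220]
grey (479.1, -401.8, 82, 51, 19.1, [173, 163]) z 27.7 [ 18  23 142]
grey (501.6, -298.7, 78, 52, 23.3, [200, 180]) z 27.2 [ 19  25 143]
dome (557.0, -62.7, 32, 31, 23.3, [267, 226]) z 17.1 [ 10  96 209]
base (141.3, -148.0, 398, 115, -84.2, [292, 115])
base (553.4, 228.5, 297, 134, 13.0, [366, 269])Traceback (most recent call last):
  File "<stdin>", line 3, in <module>
  File "h.py", line 29, in mat
    c=max(cv2.findContours(g,cv2.RETR_EXTERNAL,cv2.CHAIN_APPROX_NONE)[0],key=cv2.contourArea)
ValueError: max() iterable argument is empty
```

View pics/jig.png

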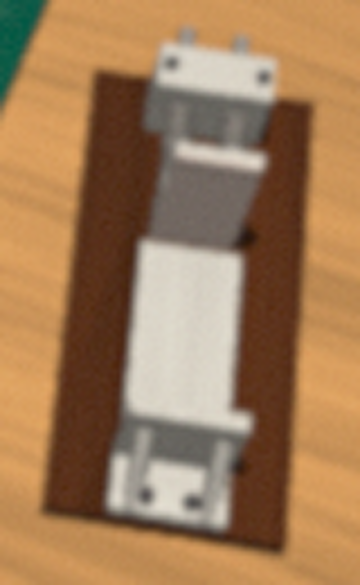

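The crop shows the guide block nearest the robot, then the tall pusher, the bed, and the stop at the far end, so jig +x points away from the robot.

```bash
sed -i 's/(h\[...,0\]>65)&(h\[...,0\]<95)&(h\[...,1\]>120)/(h[...,0]>60)\&(h[...,0]<100)\&(h[...,1]>70)\&(h[...,2]>25)/' h.py
python3 - <<'E'
from h import *
for n in("scene","top"):
    d=load(n); h,m=mat(d); P=depthpts(d); print(n, m.sum(), h[200,375] )
    H,S,V=h[...,0].astype(int),h[...,1].astype(int),h[...,2].astype(int)
    tan=(m>0)&(H<25)&(S>60)&(V>90); wh=(m>0)&(S<60)&(V>150); gr=(m>0)&(S<60)&(V>60)
    if n=="top":
      for nm,k,z,a,b in(("tan",tan,13.5,5000,15000),("plate",wh,11,5000,15000),("grey",gr,28,1200,6000),("dome",tan,8,300,3000)):
        for r in rects(d,k,z,a,b):
            u,v=r[5]; print(nm,r,"z",np.nanmedian(P[v-2:v+3,u-2:u+3,2]).round(1),h[v,u])
      dk=(V<95)&(H<20)&(S>60); dk=cv2.morphologyEx(dk.astype(np.uint8),cv2.MORPH_CLOSE,np.ones((3,3)))
      for r in rects(d,dk,12,10000,90000): print("base",r)
    lo=(330,200,400,320) if n=="scene" else (190,160,240,255)
    Q=P[lo[1]:lo[3],lo[0]:lo[2]].reshape(-1,3)
    c=np.radians(13); Rj=np.array([[np.cos(c),np.sin(c)],[-np.sin(c),np.cos(c)]])
    for z0,z1 in((18,34),(62,74),(78,90),(110,122)):
        q=Q[(Q[:,2]>z0)&(Q[:,2]<z1)].copy()
        q[:,:2]=(q[:,:2]-[553,228])@Rj.T
        if len(q): print(n,z0,len(q),np.percentile(q,[5,50,95],axis=0).round(0).tolist())
    # pad surfaces: bright top faces, at given heights
    b=((V>120)&(S<70)).astype(np.uint8); b[:lo[1]]=0;b[lo[3]:]=0;b[:,:lo[0]]=0;b[:,lo[2]:]=0
    for z in(24,84): print(n,z,rects(d,b,z,300,20000))
E
python3 - <<'E'
from h import *
d=load("top");i=d["img"][155:260,180:245,::-1];cv2.imwrite("pics/jigt.png",cv2.resize(i,None,fx=5.5,fy=5.5,interpolation=cv2.INTER_CUBIC))
E
```

```text
scene 22720 [ 15 146 205]
scene 18 1219 [[-41.0, -30.0, 19.0], [36.0, -1.0, 24.0], [139.0, 29.0, 30.0]]
scene 62 371 [[-142.0, -31.0, 64.0], [-120.0, 1.0, 68.0], [112.0, 30.0, 73.0]]
scene 78 179 [[-39.0, -29.0, 79.0], [105.0, 1.0, 84.0], [111.0, 28.0, 88.0]]
scene 110 88 [[-47.0, -22.0, 111.0], [-41.0, -0.0, 115.0], [-36.0, 23.0, 119.0]]
scene 24 [(394.9, 197.1, 74, 48, -77.9, [373, 210]), (447.6, 215.7, 58, 41, -79.9, [372, 227]), (579.0, 239.1, 121, 74, 14.0, [366, 270]), (670.1, 254.8, 69, 54, -76.9, [363, 301])]
scene 84 [(434.3, 198.3, 71, 45, -77.9, [373, 210]), (484.4, 216.0, 55, 39, -79.9, [372, 227]), (609.4, 238.3, 115, 71, 14.0, [366, 270]), (696.1, 253.2, 65, 51, -76.9, [363, 301])]
top 15033 [ 79  92 122]
tan (463.3, -137.7, 147, 57, -4.6, [305, 240]) z 10.4 [ 17  68 206]
tan (640.5, -270.7, 151, 59, -10.8, [345, 199]) z 12.1 [ 17  71 202]
tan (649.4, 12.2, 151, 60, -0.2, [272, 187]) z 13.2 [ 17  75 196]
tan (655.8, -124.2, 151, 60, 4.4, [307, 190]) z 15.2 [ 17  74 201]
plate (458.4, 4.0, 155, 65, 5.9, [267, 237]) z 10.4 [ 60   2 212]
grey (469.2, -404.4, 72, 56, 20.0, [378, 247]) z 27.7 [ 11  15 137]
grey (492.5, -302.2, 72, 54, 23.3, [351, 237]) z 27.7 [ 13  13 133]
dome (553.6, -62.9, 23, 23, 7.3, [288, 214]) z 17.6 [ 10  66 178]
base (-39.9, 10.1, 121, 120, -82.8, [246, 378])
top 18 586 [[-85.0, -30.0, 19.0], [39.0, -1.0, 23.0], [129.0, 30.0, 30.0]]
top 62 201 [[-145.0, -31.0, 63.0], [-128.0, -1.0, 67.0], [99.0, 32.0, 72.0]]
top 78 66 [[-56.0, -26.0, 79.0], [101.0, -0.0, 83.0], [108.0, 30.0, 89.0]]
top 110 40 [[-51.0, -21.0, 111.0], [-46.0, 0.0, 116.0], [-40.0, 21.0, 120.0]]
top 24 [(447.0, 209.9, 134, 78, 9.5, [212, 232]), (584.6, 241.3, 130, 76, 12.9, [210, 196]), (677.8, 262.8, 81, 29, -78.7, [209, 171])]
top 84 [(438.2, 199.0, 129, 74, 9.5, [212, 232]), (570.1, 229.1, 125, 73, 12.9, [210, 196]), (659.5, 249.7, 78, 28, -78.7, [209, 171])]
```

View pics/jigt.png

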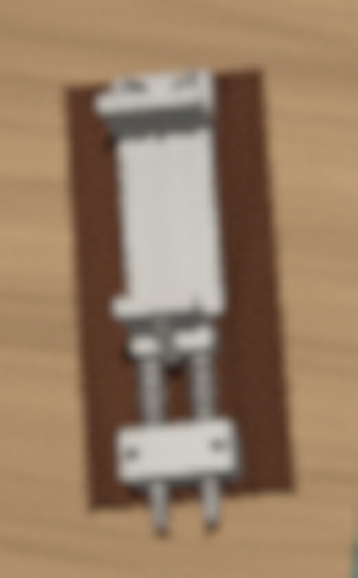

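The top crop shows the jig's base outline, with the stop at the upper end around (209,171), the bed around (210,196) and the guide block around (212,235).

```bash
cat >> h.py <<'E'
def base(d,box):
    x0,y0,x1,y1=box; h=cv2.cvtColor(d["img"],cv2.COLOR_RGB2HSV).astype(int)[y0:y1,x0:x1]
    s=cv2.cvtColor(d["img"],cv2.COLOR_RGB2LAB).astype(int)[y0:y1,x0:x1]
    k=((h[...,2]<130)&(h[...,0]<14)&(h[...,1]>50)).astype(np.uint8)
    c=np.vstack([c for c in cv2.findContours(k,cv2.RETR_EXTERNAL,cv2.CHAIN_APPROX_NONE)[0] if len(c)>25])[:,0]+[x0,y0]
    return cv2.minAreaRect(ray(d,c,12)[:,:2].astype(np.float32))
def go(x,y,z,yaw,st=None):
    """print call(s): tool-frame shift (fractions) and turn to TCP x,y,z with closing line at yaw deg (mod 180)"""
    from bench import read_state
    s=read_state(); p=s["position"]; r=R.from_quat(s["ee_rot"])
    best=None
    for k in(0,180):
        a=np.radians(yaw+k); ty=np.array([np.cos(a),np.sin(a),0]); tz=np.array([0,0,-1.]); tx=np.cross(ty,tz)
        t=R.from_matrix(np.c_[tx,ty,tz]); v=(r.inv()*t).as_rotvec()
        if best is None or np.linalg.norm(v)<np.linalg.norm(best[1]): best=(t,v)
    t,v=best; d=np.array([x,y,z])-p
    print("at",p.round(1),"F",s["contact_force"].round(1),"w",s["gripper_width"].round(1),"gf",round(float(s["grasp_force"]),1),"t",s["clock"],"j",np.round(s["joints"],2))
    print(" 1-call shift",(r.inv().apply(d)/100).round(3).tolist(),"turn",(v/np.radians(60)).round(3).tolist()," | in target axes",(t.inv().apply(d)/100).round(3).tolist())
J=dict(o=None,a=None)
E
python3 - <<'E'
from h import *
t=load("top");s=load("scene")
for d,b in((t,(185,155,240,260)),(s,(325,200,402,322))): print(base(d,b))
P=depthpts(s); # tall bystanders
for nm,(u,v) in dict(beaker=(203,280),tub=(463,262),tower=(457,305),yellow=(240,130)).items():
    print(nm,np.nanmedian(P[v-3:v+4,u-3:u+4].reshape(-1,3),axis=0).round())
go(640.5,-270.7,120,79.2)
go(640.5,-270.7,0,79.2)
E
```

```text
((545.1883544921875, 226.56387329101562), (299.07159423828125, 138.20944213867188), 13.017921447753906)
((551.6417236328125, 228.49331665039062), (300.3822937011719, 137.5240936279297), 12.915292739868164)
beaker [ 775. -151.    9.]
tub [496. 459.  85.]
tower [605. 475.  62.]
yellow [ 282. -273.   25.]Traceback (most recent call last):
  File "<stdin>", line 7, in <module>
  File "h.py", line 47, in go
    print("at",p.round(1),"F",s["contact_force"].round(1),"w",s["gripper_width"].round(1),"gf",round(float(s["grasp_force"]),1),"t",s["clock"],"j",np.round(s["joints"],2))
                                                              ^^^^^^^^^^^^^^^^^^^^^^^^
AttributeError: 'float' object has no attribute 'round'
```

```bash
sed -i 's/s\["gripper_width"\].round(1)/round(float(s["gripper_width"]),1)/' h.py
cat >> h.py <<'E'
A=np.radians(13); O=np.array([572.9,233.1])
def jig(x,y): return (O+[x*np.cos(A)-y*np.sin(A),x*np.sin(A)+y*np.cos(A)]).tolist()
def injig(p): q=np.array(p[:2])-O; return round(q[0]*np.cos(A)+q[1]*np.sin(A),1),round(-q[0]*np.sin(A)+q[1]*np.cos(A),1)
E
python3 - <<'E'
from h import *
go(643,-270.5,120,79.2); go(643,-270.5,0,79.2)
E
```

```text
at [ 211.1 -587.7  230.4] F [-0.1  0.3  0.6] w 85.6 gf 0.0 t 0.1 j [-0.97  0.39  0.01 -0.   -1.19 -0.26]
 1-call shift [-5.137, 1.524, 1.106] turn [0.002, -0.001, 0.509]  | in target axes [-3.648, 3.925, 1.104]
at [ 211.1 -587.7  230.4] F [-0.1  0.3  0.6] w 85.6 gf 0.0 t 0.1 j [-0.97  0.39  0.01 -0.   -1.19 -0.26]
 1-call shift [-5.137, 1.522, 2.306] turn [0.002, -0.001, 0.509]  | in target axes [-3.648, 3.925, 2.304]
```

Emit:
jog_arm(plan=[[85, [-1, 0.3, 0.2], [0, 0, 0]], [85, [-1, 0.3, 0.2], [0, 0, 0]], [85, [-1, 0.3, 0.2], [0, 0, 0]]])

```text
clock: 0.48
position: [296.8, -524.2, 210.1]
ee_rot: [-0.173, 0.985, 0.001, -0.0]
contact_force: [-1.1, -1.2, -0.0]
gripper_width: 84.9
grasp_force: 0.0
```

Emit:
jog_arm(plan=[[85, [-1, 0.3, 0.2], [0, 0, 0]], [85, [-1, 0.3, 0.2], [0, 0, 0]], [85, [-1, 0.3, 0.2], [0, 0, 0]]])

```text
clock: 0.85
position: [380.3, -462.9, 190.4]
ee_rot: [-0.173, 0.985, 0.001, -0.001]
contact_force: [-1.5, -0.7, 0.6]
gripper_width: 85.1
grasp_force: 0.0
```

Emit:
jog_arm(plan=[[85, [-1, 0.3, 0.2], [0, 0, 0]], [85, [-1, 0.3, 0.2], [0, 0, 0]], [85, [-1, 0.3, 0.2], [0, 0, 0]]])

```text
clock: 1.23
position: [463.9, -401.6, 170.5]
ee_rot: [-0.173, 0.985, 0.0, -0.001]
contact_force: [-0.7, -0.2, -0.4]
gripper_width: 84.8
grasp_force: 0.0
```

Emit:
jog_arm(plan=[[85, [-1, 0.3, 0.2], [0, 0, 0]], [85, [-1, 0.3, 0.2], [0, 0, 0]], [85, [-1, 0.3, 0.2], [0, 0, 0]]])

```text
clock: 1.6
position: [547.7, -340.0, 150.5]
ee_rot: [-0.172, 0.985, 0.0, -0.001]
contact_force: [-0.7, -0.2, 0.6]
gripper_width: 84.9
grasp_force: 0.0
```

Emit:
jog_arm(plan=[[85, [-1, 0.3, 0.2], [0, 0, 0]], [85, [-1, 0.3, 0.2], [0, 0, 0]], [85, [-1, 0.3, 0.2], [0, 0, 0]]])

```text
clock: 1.98
position: [631.5, -278.2, 130.5]
ee_rot: [-0.172, 0.985, 0.0, -0.001]
contact_force: [-0.2, -0.1, 0.8]
gripper_width: 84.7
grasp_force: 0.0
```

Emit:
jog_arm(plan=[[85, [-0.137, 0.022, 0.3], [0, 0, 0.25]], [85, [-0.137, 0.022, 0.5], [0, 0, 0.509]], [85, [-0.137, 0.022, 0.6], [0, 0, 0.509]], [85, [-0.137, 0.022, 0.6], [0, 0, 0.509]], [85, [-0.137, 0.022, 0.6], [0, 0, 0.509]]])

```text
clock: 2.6
position: [642.9, -272.9, 72.5]
ee_rot: [0.094, 0.996, -0.0, 0.001]
contact_force: [-0.3, 0.7, -0.2]
gripper_width: 84.8
grasp_force: 0.0
```

Run:
```python
from h import *
go(643,-270.5,0,79.2)
from bench import *
d=get_image("scene"); u,v=proj(d,[[643,-270,60]])[0].astype(int)
cv2.imwrite("pics/g1.png",cv2.resize(d["img"][v-70:v+70,max(u-90,0):u+90,::-1],None,fx=4,fy=4))
```

```text
at [ 642.9 -272.9   72.5] F [-0.3  0.7 -0.2] w 84.8 gf 0.0 t 2.6 j [-0.17  0.64  0.02  0.   -0.95 -1.59]
 1-call shift [0.005, 0.024, 0.725] turn [-0.0, 0.001, 0.001]  | in target axes [0.004, 0.024, 0.725]
```

View pics/g1.png

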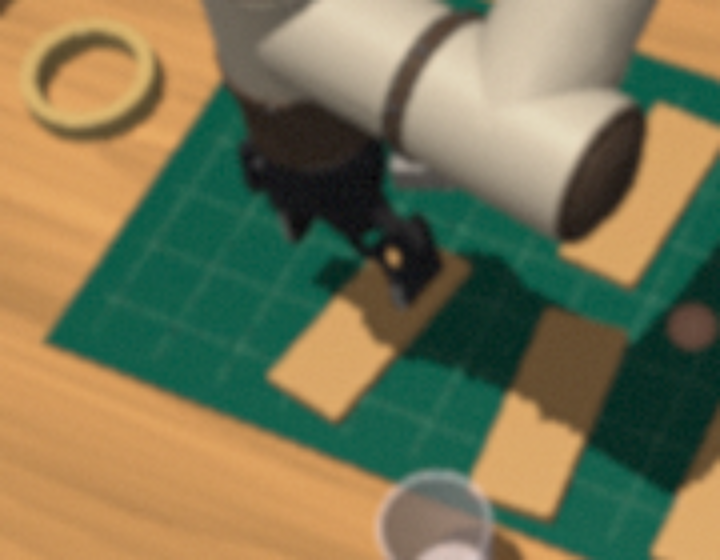

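The gripper stands over the left board, straddling it, with the board's far part visible at about (360,340) in the crop. I'll descend and grip.

Emit:
jog_arm(plan=[[85, [0, 0.024, 0.4], [0, 0, 0]], [85, [0, 0.024, 0.65], [0, 0, 0]], [85, [0, 0.024, 0.72], [0, 0, 0]], [85, [0, 0.024, 0.72], [0, 0, 0]]])

```text
clock: 3.15
position: [644.1, -269.3, -0.0]
ee_rot: [0.094, 0.996, -0.0, 0.0]
contact_force: [-0.2, 0.6, 0.7]
gripper_width: 85.7
grasp_force: 0.0
```

Emit:
jog_arm(plan=[[50, [0, 0, 0], [0, 0, 0]], [50, [0, 0, 0], [0, 0, 0]], [50, [0, 0, 0], [0, 0, 0]], [50, [0, 0, 0], [0, 0, 0]], [50, [0, 0, 0], [0, 0, 0]], [50, [0, 0, 0], [0, 0, 0]]])

```text
clock: 3.9
position: [645.2, -269.3, 1.6]
ee_rot: [0.094, 0.996, -0.0, 0.002]
contact_force: [-0.0, 0.5, 6.5]
gripper_width: 58.3
grasp_force: 65.4
```

Emit:
jog_arm(plan=[[50, [0, 0, -0.15], [0, 0, 0]], [50, [0, 0, -0.4], [0, 0, 0]], [50, [0, 0, -0.7], [0, 0, 0]], [50, [0, 0, -0.96], [0, 0, 0]], [50, [0, 0, -0.96], [0, 0, 0]]])

```text
clock: 4.53
position: [645.2, -269.3, 98.5]
ee_rot: [0.094, 0.996, -0.0, 0.003]
contact_force: [0.2, 0.5, -0.9]
gripper_width: 58.1
grasp_force: 64.6
```

Run:
```python
from h import *
print(jig(26,0)); go(*jig(26,0),97,103)
```

```text
[598.2336216844161, 238.94872741294049]
at [ 645.2 -269.3   98.5] F [ 0.2  0.5 -0.9] w 58.1 gf 64.6 t 4.525 j [-0.16  0.61  0.04  0.   -1.   -1.59]
 1-call shift [1.411, 4.905, 0.006] turn [-0.001, 0.005, -0.396]  | in target axes [-0.686, 5.058, 0.015]
```

Emit:
jog_arm(plan=[[50, [0.1, 0.35, 0], [0, 0, -0.1]], [50, [0.2, 0.7, 0], [0, 0, -0.25]], [50, [0.282, 0.981, 0], [0, 0, -0.396]], [50, [0.282, 0.981, 0], [0, 0, -0.396]]])

```text
clock: 5.03
position: [633.4, -165.2, 94.1]
ee_rot: [-0.114, 0.993, 0.001, -0.001]
contact_force: [-1.1, -0.8, -1.2]
gripper_width: 58.2
grasp_force: 64.6
```

Emit:
jog_arm(plan=[[50, [-0.07, 0.5, 0], [0, 0, 0]], [50, [-0.137, 1.0, 0], [0, 0, 0]], [50, [-0.137, 1.0, 0], [0, 0, 0]]])

```text
clock: 5.4
position: [624.7, -64.5, 94.6]
ee_rot: [-0.114, 0.993, 0.0, -0.001]
contact_force: [0.3, -0.2, -1.0]
gripper_width: 58.2
grasp_force: 64.7
```

Emit:
jog_arm(plan=[[50, [-0.07, 0.5, 0], [0, 0, 0]], [50, [-0.137, 1.0, 0], [0, 0, 0]], [50, [-0.137, 1.0, 0], [0, 0, 0]]])

```text
clock: 5.78
position: [616.1, 35.3, 94.8]
ee_rot: [-0.114, 0.993, 0.0, -0.0]
contact_force: [0.5, 0.0, -0.6]
gripper_width: 57.8
grasp_force: 64.7
```

Emit:
jog_arm(plan=[[50, [-0.07, 0.5, 0], [0, 0, 0]], [50, [-0.137, 1.0, 0], [0, 0, 0]], [50, [-0.137, 1.0, 0], [0, 0, 0]]])

```text
clock: 6.15
position: [607.4, 135.4, 94.8]
ee_rot: [-0.114, 0.993, -0.0, -0.0]
contact_force: [-0.6, -0.2, -0.3]
gripper_width: 58.3
grasp_force: 64.8
```

Run:
```python
from h import *
go(*jig(26,0),97,103)
```

```text
at [607.4 135.4  94.8] F [-0.6 -0.2 -0.3] w 58.3 gf 64.8 t 6.15 j [ 0.48  0.5  -0.17 -0.   -0.9  -1.82]
 1-call shift [-0.145, 1.029, -0.022] turn [-0.0, -0.0, 0.001]  | in target axes [-0.144, 1.03, -0.022]
```

Emit:
jog_arm(plan=[[50, [-0.145, 0.5, 0], [0, 0, 0]], [50, [-0.145, 0.8, 0], [0, 0, 0]], [50, [-0.145, 1.0, 0], [0, 0, 0]], [50, [-0.145, 1.0, 0], [0, 0, 0]]])

```text
clock: 6.65
position: [598.8, 234.6, 95.0]
ee_rot: [-0.113, 0.994, -0.0, -0.0]
contact_force: [-0.7, 0.3, -0.5]
gripper_width: 57.9
grasp_force: 64.8
```

Run:
```python
from h import *
from bench import *
print(injig(read_state()["position"])); go(*jig(26,0),94,103)
for n in("scene","top"):
    d=get_image(n); np.savez(n+"1.npz",**d)
a=load("scene",1)["img"][185:325,320:440,::-1]; b=load("top",1)["img"][140:260,170:260,::-1]
cv2.imwrite("pics/j1.png",np.hstack([cv2.resize(a,(480,560)),cv2.resize(b,None,fx=560/120*.65,fy=560/120)]))
```

```text
(np.float64(25.6), np.float64(-4.4))
at [598.8 234.6  95. ] F [-0.7  0.3 -0.5] w 57.9 gf 64.8 t 6.65 j [ 0.62  0.53 -0.12  0.   -0.92 -1.97]
 1-call shift [-0.004, 0.044, 0.01] turn [-0.0, -0.001, -0.001]  | in target axes [-0.004, 0.044, 0.01]
```

View pics/j1.png

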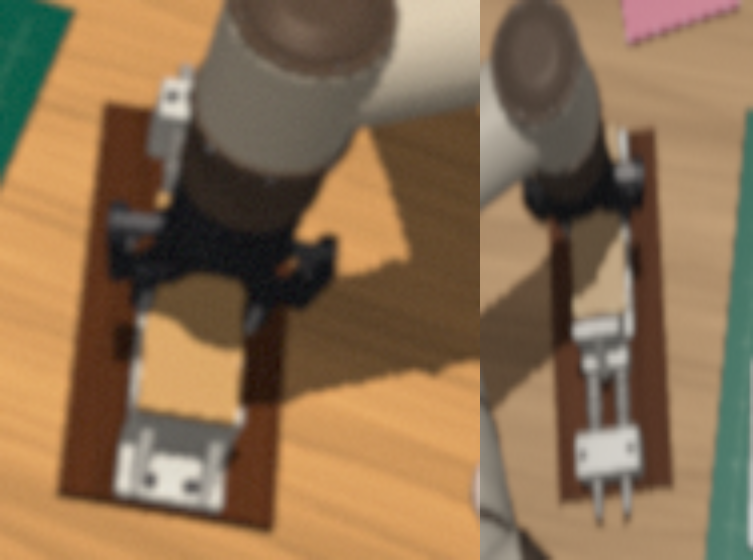

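The board's far end covers the stop's top edge at about (190,415), and its near end stands just in front of the pusher. I'll press the pusher back in steps.

Emit:
jog_arm(plan=[[50, [0.05, 0.04, 0.02], [0, 0, 0]], [50, [0.08, 0.04, 0.02], [0, 0, 0]], [50, [0.08, 0.04, 0.02], [0, 0, 0]]])

```text
clock: 7.12
position: [590.6, 237.0, 93.8]
ee_rot: [-0.113, 0.994, 0.0, 0.001]
contact_force: [2.0, -0.6, -0.8]
gripper_width: 58.0
grasp_force: 64.8
```

Emit:
jog_arm(plan=[[50, [0.06, 0, 0], [0, 0, 0]], [50, [0.12, 0, 0], [0, 0, 0]], [50, [0.12, 0, 0], [0, 0, 0]]])

```text
clock: 7.5
position: [578.4, 234.5, 93.7]
ee_rot: [-0.113, 0.994, 0.0, 0.0]
contact_force: [3.6, 0.5, -1.5]
gripper_width: 58.0
grasp_force: 64.7
```

Emit:
jog_arm(plan=[[50, [0.05, 0, 0], [0, 0, 0]], [50, [0.1, 0, 0], [0, 0, 0]], [50, [0.13, 0, 0], [0, 0, 0]], [50, [0.13, 0, 0], [0, 0, 0]], [50, [0.13, 0, 0], [0, 0, 0]]])

```text
clock: 8.12
position: [566.2, 231.7, 93.6]
ee_rot: [-0.113, 0.994, 0.0, 0.001]
contact_force: [4.7, 0.8, -0.8]
gripper_width: 57.6
grasp_force: 64.8
```

Run:
```python
from h import *
from bench import *
print(injig(read_state()["position"])); go(*jig(-8,0),94,103)
for n in("scene","top"):
    d=get_image(n); np.savez(n+"1.npz",**d)
a=load("scene",1)["img"][185:325,320:440,::-1]; b=load("top",1)["img"][140:260,170:260,::-1]
cv2.imwrite("pics/j2.png",np.hstack([cv2.resize(a,(480,560)),cv2.resize(b,None,fx=560/120*.65,fy=560/120)]))
```

```text
(np.float64(-6.8), np.float64(0.2))
at [566.2 231.7  93.6] F [ 4.7  0.8 -0.8] w 57.6 gf 64.8 t 8.125 j [ 0.65  0.49 -0.2   0.   -0.88 -2.  ]
 1-call shift [0.012, -0.002, -0.004] turn [0.0, 0.001, -0.0]  | in target axes [0.012, -0.002, -0.004]
```

View pics/j2.png

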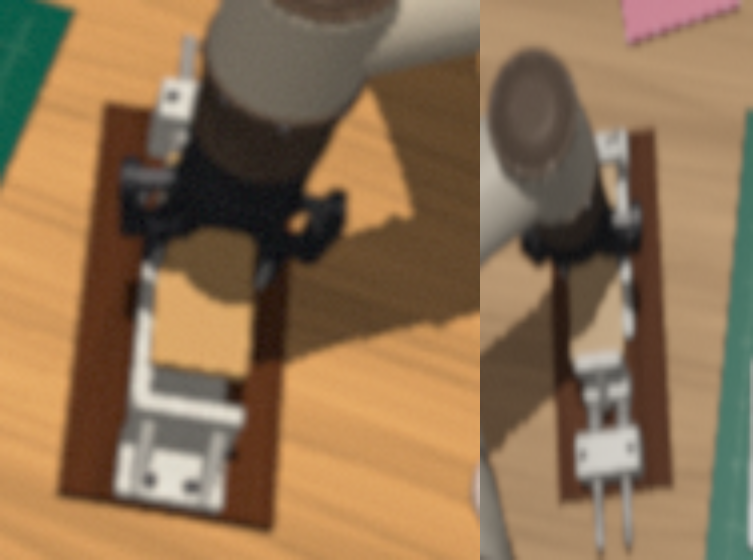

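The stop's top strip, about (135,400) to (243,408) in the crop, is clear of the board's end edge at about (152,362) to (248,375). The pusher is pressed back. I'll check the lateral alignment by casting rays.

Run:
```python
from h import *
d=load("scene",1)
f=lambda p:(320+p[0]/4-.5,185+p[1]/4-.5)
for nm,p,z in(("bL",(152,362),105),("bR",(248,375),105),("sL",(132,400),84),("sR",(244,409),84),("gL",(160,78),68)):
    w=ray(d,f(p),z)[0]; print(nm,w.round(1),injig(w))
```

```text
bL [646.3 221.4 105. ] (np.float64(68.9), np.float64(-28.0))
bR [631.3 278.7 105. ] (np.float64(67.1), np.float64(31.3))
sL [665.6 217.9  84. ] (np.float64(86.9), np.float64(-35.7))
sR [643.9 284.   84. ] (np.float64(80.6), np.float64(33.7))
gL [422.1 159.9  68. ] (np.float64(-163.4), np.float64(-37.4))
```

Emit:
jog_arm(plan=[[50, [0, -0.015, 0.15], [0, 0, 0]], [50, [0, -0.015, 0.3], [0, 0, 0]], [50, [0, -0.015, 0.45], [0, 0, 0]], [50, [0, -0.015, 0.57], [0, 0, 0]], [50, [0, -0.015, 0.57], [0, 0, 0]], [50, [0, -0.015, 0.57], [0, 0, 0]]])

```text
clock: 8.98
position: [565.8, 229.8, 35.7]
ee_rot: [-0.113, 0.994, -0.0, -0.0]
contact_force: [4.7, 1.0, -1.9]
gripper_width: 58.1
grasp_force: 64.7
```

Emit:
jog_arm(plan=[[50, [0, 0, 0.02], [0, 0, 0]], [50, [0, 0, 0.04], [0, 0, 0]], [50, [0, 0, 0.04], [0, 0, 0]]])

```text
clock: 9.35
position: [566.2, 230.1, 32.5]
ee_rot: [-0.113, 0.994, 0.0, 0.0]
contact_force: [4.5, 1.5, -0.7]
gripper_width: 58.1
grasp_force: 64.9
```

Emit:
jog_arm(plan=[[50, [0, 0, 0.02], [0, 0, 0]], [50, [0, 0, 0.04], [0, 0, 0]], [50, [0, 0, 0.04], [0, 0, 0]]])

```text
clock: 9.72
position: [566.0, 230.0, 28.1]
ee_rot: [-0.113, 0.994, -0.0, -0.0]
contact_force: [5.2, 1.5, 1.2]
gripper_width: 58.2
grasp_force: 64.9
```

Emit:
jog_arm(plan=[[50, [0, 0, 0.01], [0, 0, 0]], [50, [0, 0, 0.02], [0, 0, 0]], [50, [0, 0, 0.02], [0, 0, 0]]])

```text
clock: 10.1
position: [566.0, 230.0, 26.2]
ee_rot: [-0.113, 0.994, -0.0, -0.0]
contact_force: [4.2, 1.5, 0.8]
gripper_width: 58.2
grasp_force: 64.9
```

Emit:
jog_arm(plan=[[50, [0, 0, 0.01], [0, 0, 0]], [50, [0, 0, 0.02], [0, 0, 0]], [50, [0, 0, 0.02], [0, 0, 0]]])

```text
clock: 10.48
position: [566.0, 230.0, 24.2]
ee_rot: [-0.113, 0.994, -0.0, -0.0]
contact_force: [5.4, 0.7, -0.2]
gripper_width: 57.5
grasp_force: 64.9
```

Emit:
jog_arm(plan=[[50, [0, 0, 0.01], [0, 0, 0]], [50, [0, 0, 0.02], [0, 0, 0]], [50, [0, 0, 0.02], [0, 0, 0]]])

```text
clock: 10.85
position: [566.1, 230.0, 22.6]
ee_rot: [-0.113, 0.994, -0.0, 0.0]
contact_force: [3.1, 1.0, 2.5]
gripper_width: 58.0
grasp_force: 65.2
```

Emit:
jog_arm(plan=[[50, [0, 0, 0.01], [0, 0, 0]], [50, [0, 0, 0.02], [0, 0, 0]], [50, [0, 0, 0.02], [0, 0, 0]]])

```text
clock: 11.22
position: [566.1, 230.0, 22.5]
ee_rot: [-0.113, 0.994, -0.0, 0.0]
contact_force: [-1.1, -1.4, 13.1]
gripper_width: 58.0
grasp_force: 66.3
```

Emit:
jog_arm(plan=[[50, [0, 0, -0.015], [0, 0, 0]], [50, [0, 0, -0.015], [0, 0, 0]], [50, [-0.04, 0, -0.015], [0, 0, 0]], [50, [-0.08, 0, -0.015], [0, 0, 0]], [50, [-0.08, 0, -0.015], [0, 0, 0]]])

```text
clock: 11.85
position: [572.4, 231.1, 22.6]
ee_rot: [-0.113, 0.994, -0.001, -0.002]
contact_force: [-1.7, 0.1, 9.2]
gripper_width: 57.7
grasp_force: 66.0
```

Emit:
jog_arm(plan=[[50, [-0.02, 0, 0], [0, 0, 0]], [50, [-0.03, 0, 0], [0, 0, 0]], [50, [-0.03, 0, 0], [0, 0, 0]]])

```text
clock: 12.22
position: [575.0, 231.7, 22.6]
ee_rot: [-0.113, 0.994, -0.001, -0.002]
contact_force: [-2.5, 0.1, 10.8]
gripper_width: 57.8
grasp_force: 66.0
```

Emit:
jog_arm(plan=[[50, [-0.02, 0, 0], [0, 0, 0]], [50, [-0.02, 0, 0], [0, 0, 0]]])

```text
clock: 12.48
position: [576.8, 232.1, 22.6]
ee_rot: [-0.113, 0.994, -0.001, -0.002]
contact_force: [-3.1, -0.1, 11.3]
gripper_width: 58.0
grasp_force: 66.1
```

Emit:
jog_arm(plan=[[50, [0, 0, -0.015], [0, 0, 0]], [50, [0, 0, -0.015], [0, 0, 0]]])

```text
clock: 12.72
position: [578.2, 232.6, 22.7]
ee_rot: [-0.113, 0.994, -0.0, -0.001]
contact_force: [3.3, 0.5, 0.4]
gripper_width: 57.9
grasp_force: 64.9
```

Emit:
jog_arm(plan=[[50, [-0.02, 0, 0], [0, 0, 0]], [50, [-0.02, 0, 0], [0, 0, 0]]])

```text
clock: 12.98
position: [579.3, 232.8, 22.6]
ee_rot: [-0.113, 0.994, -0.001, -0.002]
contact_force: [-1.3, 1.1, 2.5]
gripper_width: 58.3
grasp_force: 65.1
```

Emit:
jog_arm(plan=[[50, [-0.02, 0, 0], [0, 0, 0]], [50, [-0.02, 0, 0], [0, 0, 0]]])

```text
clock: 13.22
position: [579.4, 232.8, 22.6]
ee_rot: [-0.113, 0.994, -0.001, -0.004]
contact_force: [-7.1, 0.5, 4.5]
gripper_width: 58.2
grasp_force: 65.5
```

Emit:
jog_arm(plan=[[62, [0.015, 0, -0.005], [0, 0, 0]], [66, [0.015, 0, -0.005], [0, 0, 0]], [72, [0.015, 0, -0.005], [0, 0, 0]], [76, [0.015, 0, -0.005], [0, 0, 0]], [76, [0.015, 0, -0.005], [0, 0, 0]], [76, [0.015, 0, -0.3], [0, 0, 0]], [76, [0.015, 0, -0.6], [0, 0, 0]], [76, [0.015, 0, -1], [0, 0, 0]], [76, [0.015, 0, -1], [0, 0, 0]]])

```text
clock: 14.35
position: [583.3, 234.7, 127.4]
ee_rot: [-0.113, 0.994, 0.002, 0.004]
contact_force: [-0.1, 0.4, 0.2]
gripper_width: 76.3
grasp_force: 0.0
```

Emit:
jog_arm(plan=[[80, [0.2, -0.5, 0], [0, 0, 0]], [85, [0.2, -1, 0], [0, 0, 0]], [85, [0.2, -1, 0], [0, 0, 0]]])

```text
clock: 14.72
position: [583.7, 128.5, 122.5]
ee_rot: [-0.111, 0.994, -0.0, -0.001]
contact_force: [-0.5, 0.6, 0.4]
gripper_width: 85.1
grasp_force: 0.0
```

Emit:
jog_arm(plan=[[85, [0, -0.5, 0], [0, 0, 0]], [85, [0, -1, 0], [0, 0, 0]], [85, [0, -1, 0], [0, 0, 0]]])

```text
clock: 15.1
position: [606.6, 31.8, 122.4]
ee_rot: [-0.111, 0.994, -0.0, -0.001]
contact_force: [-0.3, 1.7, -0.1]
gripper_width: 84.5
grasp_force: 0.0
```

Run:
```python
from h import *
from bench import *
go(652,12.5,80,90)
for n in("scene","top"):
    d=get_image(n); np.savez(n+"2.npz",**d)
a=load("scene",2)["img"][185:325,320:440,::-1]; b=load("top",2)["img"][140:260,170:260,::-1]
cv2.imwrite("pics/j3.png",np.hstack([cv2.resize(a,(480,560)),cv2.resize(b,None,fx=560/120*.65,fy=560/120)]))
```

```text
at [606.6  31.8 122.4] F [-0.3  1.7 -0.1] w 84.5 gf 0.0 t 15.1 j [ 0.32  0.45 -0.18 -0.   -0.94 -1.67]
 1-call shift [-0.401, -0.289, 0.423] turn [-0.0, -0.001, 0.212]  | in target axes [-0.454, -0.193, 0.424]
```

View pics/j3.png

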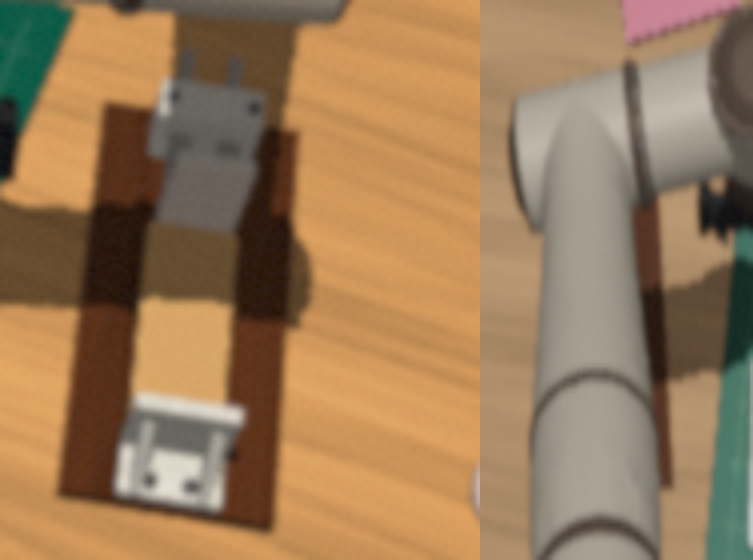

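The first board lies flat in the jig, home against the stop and flush over the bed. Next is the board at (652, 12).

Emit:
jog_arm(plan=[[85, [-0.2, -0.15, 0.1], [0, 0, 0.1]], [85, [-0.401, -0.289, 0.3], [0, 0, 0.212]], [85, [-0.401, -0.289, 0.6], [0, 0, 0.212]], [85, [-0.401, -0.289, 0.9], [0, 0, 0.212]], [85, [-0.401, -0.289, 0.9], [0, 0, 0.212]]])

```text
clock: 15.82
position: [650.0, 16.1, 30.4]
ee_rot: [-0.003, 1.0, -0.001, -0.003]
contact_force: [0.9, -0.0, 0.2]
gripper_width: 84.8
grasp_force: 0.0
```

Run:
```python
from h import *
go(652,12.5,2,90)
```

```text
at [650.   16.1  30.4] F [ 0.9 -0.   0.2] w 84.8 gf 0.0 t 15.825 j [ 0.27  0.62 -0.15 -0.   -0.81 -1.84]
 1-call shift [-0.022, -0.036, 0.284] turn [-0.001, -0.006, 0.006]  | in target axes [-0.02, -0.036, 0.284]
```

Emit:
jog_arm(plan=[[85, [-0.02, -0.036, 0.15], [0, -0.006, 0.006]], [85, [-0.02, -0.036, 0.284], [0, -0.006, 0.006]], [85, [-0.02, -0.036, 0.284], [0, -0.006, 0.006]], [50, [-0.02, -0.036, 0.284], [0, -0.006, 0.006]], [50, [-0.02, -0.036, 0.284], [0, -0.006, 0.006]], [50, [-0.02, -0.036, 0.284], [0, -0.006, 0.006]], [50, [-0.02, -0.036, 0.284], [0, -0.006, 0.006]], [50, [-0.02, -0.036, 0.284], [0, -0.006, 0.006]], [50, [-0.02, -0.036, 0.284], [0, -0.006, 0.006]]])

```text
clock: 16.95
position: [655.0, 11.4, 6.6]
ee_rot: [0.001, 1.0, 0.0, 0.004]
contact_force: [-1.2, 0.3, 5.6]
gripper_width: 56.4
grasp_force: 62.4
```

Emit:
jog_arm(plan=[[50, [0, 0, -0.15], [0, 0, 0]], [50, [0, 0, -0.4], [0, 0, 0]], [50, [0, 0, -0.7], [0, 0, 0]], [50, [0, 0, -0.93], [0, 0, 0]], [50, [0, 0, -0.93], [0, 0, 0]]])

```text
clock: 17.58
position: [655.0, 11.6, 100.7]
ee_rot: [0.001, 1.0, 0.001, 0.006]
contact_force: [-0.0, -0.5, -0.7]
gripper_width: 55.9
grasp_force: 63.5
```

Run:
```python
from h import *
go(*jig(28,-1.5),95,103)
```

```text
at [655.   11.6 100.7] F [-0.  -0.5 -0.7] w 55.9 gf 63.5 t 17.575 j [ 0.27  0.54 -0.09  0.   -0.93 -1.84]
 1-call shift [0.549, 2.262, 0.053] turn [-0.0, 0.011, -0.218]  | in target axes [0.021, 2.328, 0.057]
```

Run:
```python
from h import *
from bench import *
for n in("scene","top"):
    d=get_image(n); np.savez(n+"3.npz",**d)
    u,v=proj(d,[[655,12,100]])[0].astype(int); print(n,u,v)
    i=d["img"][v-45:v+55,u-55:u+60,::-1] if n=="scene" else d["img"][v-45:v+45,u-50:u+50,::-1]
    cv2.imwrite(f"pics/g2{n}.png",cv2.resize(i,(400,400)))
cv2.imwrite("pics/g2.png",np.hstack([cv2.imread("pics/g2scene.png"),cv2.imread("pics/g2top.png")]))
P=depthpts(load("scene",3)); h=cv2.cvtColor(load("scene",3)["img"],cv2.COLOR_RGB2HSV)
k=(h[...,0]<25)&(h[...,1]>70)&(P[...,2]>80)&(np.hypot(P[...,0]-655,P[...,1]-12)<95)
p=P[k]; p=p[np.isfinite(p[:,0])]; c=p.mean(0); print(len(p),c.round(1),np.percentile(p,[1,99],axis=0).round())
A_=np.c_[p[:,:2]-c[:2],np.ones(len(p))]; print(np.linalg.lstsq(A_,p[:,2],rcond=None)[0])
```

```text
scene 278 248
top 271 178
2434 [670.3  14.3 308.3] [[609. -26. 101.]
 [728.  54. 462.]]
[-2.48363994e+00  1.54938819e-01  3.08348650e+02]
```

View pics/g2.png

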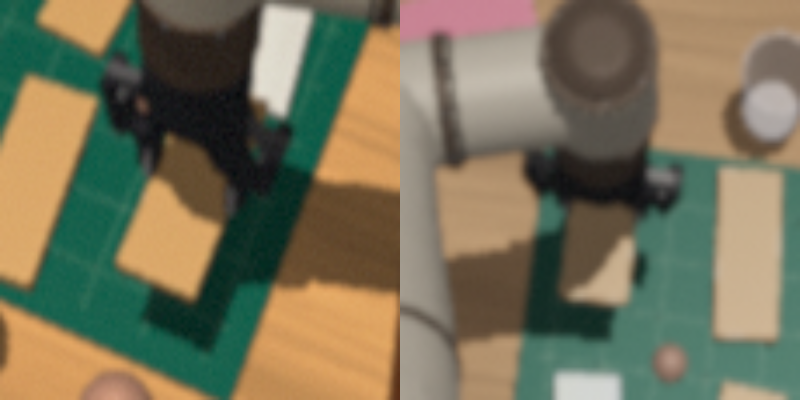

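The board is held between the fingers, but the tips look close to its top edge. I'll measure its height and tilt from the range data.

Run:
```python
from h import *
for n in("scene","top"):
    d=load(n,3);P=depthpts(d); h=cv2.cvtColor(d["img"],cv2.COLOR_RGB2HSV)
    k=(h[...,0]<25)&(h[...,1]>50)&(P[...,2]>85)&(P[...,2]<130)&(np.hypot(P[...,0]-655,P[...,1]-12)<95)
    k=cv2.erode(k.astype(np.uint8),np.ones((3,3)))>0
    p=P[k]; c=p.mean(0)
    print(n,len(p),c.round(1),np.percentile(p,[1,99],axis=0).round(), np.linalg.lstsq(np.c_[p[:,:2]-c[:2],np.ones(len(p))],p[:,2],rcond=None)[0])
```

```text
scene 608 [684.7  10.6 106.8] [[636. -14. 102.]
 [727.  39. 113.]] [ 7.27836553e-03 -5.46907349e-03  1.06757137e+02]
top 276 [612.1  12.3 104.1] [[578. -13.  97.]
 [647.  37. 111.]] [1.13926990e-02 1.49108828e-02 1.04073491e+02]
```

The board is level, gripped on its upper part, with its underside about 4 mm below the TCP. I'll carry it at this height.

Emit:
jog_arm(plan=[[50, [0.12, 0.4, 0], [0, 0, 0]], [50, [0.24, 0.8, 0], [0, 0, 0]], [50, [0.24, 0.99, 0], [0, 0, 0]]])

```text
clock: 18.05
position: [628.2, 111.7, 96.2]
ee_rot: [0.0, 1.0, -0.0, 0.002]
contact_force: [-0.1, -1.0, -0.7]
gripper_width: 56.2
grasp_force: 63.6
```

Emit:
jog_arm(plan=[[50, [0.1, 0.4, 0], [0, 0.005, -0.1]], [50, [0.24, 0.8, 0], [0, 0.011, -0.218]], [50, [0.24, 0.99, 0], [0, 0.011, -0.218]], [50, [0.24, 0.99, 0], [0, 0.011, -0.218]]])

```text
clock: 18.55
position: [606.1, 210.2, 96.9]
ee_rot: [-0.113, 0.994, -0.001, -0.003]
contact_force: [-0.7, -0.6, -0.1]
gripper_width: 56.1
grasp_force: 63.6
```

Run:
```python
from h import *
go(*jig(28,-1.5),98,103)
```

```text
at [606.1 210.2  96.9] F [-0.7 -0.6 -0.1] w 56.1 gf 63.6 t 18.55 j [ 0.58  0.53 -0.11 -0.   -0.93 -1.93]
 1-call shift [-0.008, 0.283, -0.012] turn [-0.0, -0.006, 0.0]  | in target axes [-0.008, 0.283, -0.011]
```

Emit:
jog_arm(plan=[[50, [-0.008, 0.15, -0.01], [0, -0.006, 0]], [50, [-0.008, 0.283, -0.01], [0, -0.006, 0]], [50, [-0.008, 0.283, -0.01], [0, -0.006, 0]]])

```text
clock: 18.92
position: [600.3, 237.9, 98.7]
ee_rot: [-0.113, 0.994, 0.0, 0.001]
contact_force: [-1.0, 0.1, -0.9]
gripper_width: 56.2
grasp_force: 63.6
```

Emit:
jog_arm(plan=[[50, [0.06, 0, 0], [0, 0, 0]], [50, [0.12, 0, 0], [0, 0, 0]], [50, [0.12, 0, 0], [0, 0, 0]]])

```text
clock: 19.3
position: [588.1, 234.0, 98.8]
ee_rot: [-0.113, 0.994, -0.0, 0.0]
contact_force: [-0.3, 0.5, -0.7]
gripper_width: 56.0
grasp_force: 63.6
```

Emit:
jog_arm(plan=[[50, [0.05, 0, 0], [0, 0, 0]], [50, [0.1, 0, 0], [0, 0, 0]], [50, [0.1, 0, 0], [0, 0, 0]]])

```text
clock: 19.68
position: [580.0, 232.7, 99.3]
ee_rot: [-0.113, 0.994, 0.0, 0.002]
contact_force: [3.6, -0.2, -0.6]
gripper_width: 55.9
grasp_force: 63.5
```

Emit:
jog_arm(plan=[[50, [0.05, 0, 0], [0, 0, 0]], [50, [0.08, 0, 0], [0, 0, 0]], [50, [0.08, 0, 0], [0, 0, 0]], [50, [0.08, 0, 0], [0, 0, 0]]])

```text
clock: 20.18
position: [571.8, 230.8, 98.9]
ee_rot: [-0.113, 0.994, 0.0, 0.001]
contact_force: [3.8, 0.5, -1.1]
gripper_width: 56.1
grasp_force: 63.6
```

Run:
```python
from h import *
from bench import *
p=read_state()["position"]; print(injig(p)); go(*jig(-8,-1.5),98,103)
for n in("scene",):
    d=get_image(n); np.savez(n+"4.npz",**d)
    P=depthpts(d); h=cv2.cvtColor(d["img"],cv2.COLOR_RGB2HSV)
    k=(h[...,0]<25)&(h[...,1]>50)&(P[...,2]>70)&(P[...,2]<130)&(np.hypot(P[...,0]-p[0],P[...,1]-p[1])<85)
    k=cv2.erode(k.astype(np.uint8),np.ones((3,3)))>0
    q=P[k]; c=q.mean(0); j=np.array([injig(a) for a in q])
    print(n,len(q),c.round(1),np.percentile(j,[1,99],axis=0).round(), np.linalg.lstsq(np.c_[q[:,:2]-c[:2],np.ones(len(q))],q[:,2],rcond=None)[0])
```

```text
(np.float64(-1.6), np.float64(-2.0))
at [571.8 230.8  98.9] F [ 3.8  0.5 -1.1] w 56.1 gf 63.6 t 20.175 j [ 0.65  0.49 -0.19  0.   -0.9  -1.99]
 1-call shift [0.064, 0.005, 0.009] turn [0.0, 0.002, -0.0]  | in target axes [0.064, 0.005, 0.009]
scene 706 [599.  238.2 104.9] [[-23. -30.]
 [ 71.  24.]] [2.74414059e-03 6.11997494e-03 1.04940307e+02]
```

Emit:
jog_arm(plan=[[50, [0.03, 0.015, 0], [0, 0, 0]], [50, [0.07, 0.015, 0], [0, 0, 0]], [50, [0.07, 0.015, 0], [0, 0, 0]]])

```text
clock: 20.6
position: [564.4, 230.6, 98.8]
ee_rot: [-0.113, 0.994, 0.0, 0.001]
contact_force: [4.9, 0.3, -0.4]
gripper_width: 56.0
grasp_force: 63.6
```

Emit:
jog_arm(plan=[[50, [0, 0, 0.15], [0, 0, 0]], [50, [0, 0, 0.3], [0, 0, 0]], [50, [0, 0, 0.43], [0, 0, 0]], [50, [0, 0, 0.52], [0, 0, 0]], [50, [0, 0, 0.52], [0, 0, 0]], [50, [0, 0, 0.52], [0, 0, 0]]])

```text
clock: 21.35
position: [564.1, 230.4, 46.3]
ee_rot: [-0.113, 0.994, -0.0, 0.001]
contact_force: [4.4, 1.3, -0.3]
gripper_width: 56.1
grasp_force: 63.7
```

Emit:
jog_arm(plan=[[50, [0, 0, 0.01], [0, 0, 0]], [50, [0, 0, 0.03], [0, 0, 0]], [50, [0, 0, 0.03], [0, 0, 0]]])

```text
clock: 21.72
position: [564.1, 230.5, 43.7]
ee_rot: [-0.113, 0.994, 0.0, 0.001]
contact_force: [3.9, 1.2, 0.3]
gripper_width: 56.3
grasp_force: 63.7
```

Emit:
jog_arm(plan=[[50, [0, 0, 0.01], [0, 0, 0]], [50, [0, 0, 0.02], [0, 0, 0]], [50, [0, 0, 0.02], [0, 0, 0]]])

```text
clock: 22.1
position: [564.1, 230.4, 41.7]
ee_rot: [-0.113, 0.994, 0.0, 0.001]
contact_force: [4.8, 1.4, 0.7]
gripper_width: 56.2
grasp_force: 63.7
```

Emit:
jog_arm(plan=[[50, [0, 0, 0.01], [0, 0, 0]], [50, [0, 0, 0.02], [0, 0, 0]], [50, [0, 0, 0.02], [0, 0, 0]]])

```text
clock: 22.48
position: [564.1, 230.4, 39.5]
ee_rot: [-0.113, 0.994, 0.0, 0.001]
contact_force: [6.2, 0.8, 0.4]
gripper_width: 56.0
grasp_force: 63.8
```

Emit:
jog_arm(plan=[[50, [0, 0, 0.01], [0, 0, 0]], [50, [0, 0, 0.02], [0, 0, 0]], [50, [0, 0, 0.02], [0, 0, 0]]])

```text
clock: 22.85
position: [564.1, 230.4, 38.6]
ee_rot: [-0.113, 0.994, -0.0, 0.001]
contact_force: [3.3, 0.9, 7.1]
gripper_width: 56.0
grasp_force: 65.5
```

Emit:
jog_arm(plan=[[50, [0, 0, -0.015], [0, 0, 0]], [50, [-0.03, 0, -0.015], [0, 0, 0]], [50, [-0.07, 0, -0.015], [0, 0, 0]], [50, [-0.09, 0, -0.015], [0, 0, 0]], [50, [-0.09, 0, -0.015], [0, 0, 0]]])

```text
clock: 23.48
position: [573.1, 232.3, 38.7]
ee_rot: [-0.113, 0.994, -0.0, 0.001]
contact_force: [4.3, 0.2, -0.9]
gripper_width: 56.0
grasp_force: 63.6
```

Emit:
jog_arm(plan=[[50, [-0.02, 0, 0], [0, 0, 0]], [50, [-0.02, 0, 0], [0, 0, 0]]])

```text
clock: 23.72
position: [574.9, 232.7, 38.9]
ee_rot: [-0.113, 0.994, -0.0, 0.001]
contact_force: [3.7, 1.1, -0.4]
gripper_width: 55.9
grasp_force: 63.5
```

Emit:
jog_arm(plan=[[50, [-0.02, 0, 0], [0, 0, 0]], [50, [-0.02, 0, 0], [0, 0, 0]]])

```text
clock: 23.98
position: [576.8, 233.2, 39.0]
ee_rot: [-0.113, 0.994, -0.0, 0.001]
contact_force: [4.1, -0.6, -0.1]
gripper_width: 56.3
grasp_force: 63.5
```

Emit:
jog_arm(plan=[[50, [-0.02, 0, 0], [0, 0, 0]], [50, [-0.02, 0, 0], [0, 0, 0]]])

```text
clock: 24.22
position: [578.8, 233.7, 39.1]
ee_rot: [-0.113, 0.994, -0.0, 0.001]
contact_force: [3.7, 0.8, -0.6]
gripper_width: 56.0
grasp_force: 63.5
```

Emit:
jog_arm(plan=[[50, [-0.02, 0, 0.01], [0, 0, 0]], [50, [-0.02, 0, 0.01], [0, 0, 0]]])

```text
clock: 24.48
position: [579.7, 233.8, 38.6]
ee_rot: [-0.113, 0.994, -0.0, -0.001]
contact_force: [-1.3, 0.2, 4.4]
gripper_width: 55.8
grasp_force: 65.2
```

Emit:
jog_arm(plan=[[60, [0.01, 0, 0], [0, 0, 0]], [64, [0.01, 0, 0], [0, 0, 0]], [70, [0.01, 0, 0], [0, 0, 0]], [76, [0.01, 0, 0], [0, 0, 0]], [76, [0.01, 0, 0], [0, 0, 0]], [76, [0.01, 0, -0.3], [0, 0, 0]], [76, [0.01, 0, -0.6], [0, 0, 0]], [76, [0.01, 0, -0.9], [0, 0, 0]], [76, [0.01, 0, -0.9], [0, 0, 0]]])

```text
clock: 25.6
position: [581.0, 234.8, 131.1]
ee_rot: [-0.113, 0.994, 0.001, 0.003]
contact_force: [0.4, 0.4, -0.8]
gripper_width: 76.1
grasp_force: 0.0
```

```bash
sed -i 's/O=np.array(\[572.9,233.1\])/O=np.array([579.4,233.0])/' h.py
python3 - <<'E'
from h import *
go(658,-124.4,100,94.3)
E
```

```text
at [581.  234.8 131.1] F [ 0.4  0.4 -0.8] w 76.1 gf 0.0 t 25.6 j [ 0.64  0.47 -0.13  0.   -0.97 -1.99]
 1-call shift [0.06, -3.674, 0.303] turn [0.002, 0.006, 0.145]  | in target axes [-0.499, -3.64, 0.311]
```

Emit:
jog_arm(plan=[[76, [0.015, -0.4, 0], [0, 0, 0]], [80, [0.015, -1, 0], [0, 0, 0]], [85, [0.015, -1, 0], [0, 0, 0]]])

```text
clock: 25.98
position: [600.1, 132.5, 126.8]
ee_rot: [-0.11, 0.994, -0.0, -0.001]
contact_force: [-0.2, 0.9, -0.6]
gripper_width: 85.2
grasp_force: 0.0
```

Emit:
jog_arm(plan=[[85, [0.015, -0.5, 0], [0, 0, 0]], [85, [0.015, -1, 0], [0, 0, 0]], [85, [0.015, -1, 0], [0, 0, 0]]])

```text
clock: 26.35
position: [621.3, 36.0, 126.9]
ee_rot: [-0.111, 0.994, -0.0, -0.0]
contact_force: [0.3, 0.2, -0.5]
gripper_width: 85.2
grasp_force: 0.0
```

Emit:
jog_arm(plan=[[85, [0.015, -0.5, 0], [0, 0, 0]], [85, [0.015, -1, 0], [0, 0, 0]], [85, [0.015, -1, 0], [0, 0, 0]]])

```text
clock: 26.72
position: [642.5, -61.1, 127.0]
ee_rot: [-0.111, 0.994, 0.0, -0.0]
contact_force: [0.1, 0.0, 0.8]
gripper_width: 85.1
grasp_force: 0.0
```

Emit:
jog_arm(plan=[[85, [0.015, -0.4, 0.2], [0, 0, 0.07]], [85, [0.015, -0.674, 0.5], [0.002, 0.006, 0.145]], [85, [0.015, -0.674, 0.8], [0.002, 0.006, 0.145]], [85, [0.015, -0.674, 0.8], [0.002, 0.006, 0.145]], [85, [0.015, -0.674, 0.8], [0.002, 0.006, 0.145]]])

```text
clock: 27.35
position: [657.1, -124.1, 49.1]
ee_rot: [-0.038, 0.999, -0.002, -0.002]
contact_force: [0.5, -0.5, 0.9]
gripper_width: 84.9
grasp_force: 0.0
```

Run:
```python
from h import *
go(658,-124.4,2,94.3)
```

```text
at [ 657.1 -124.1   49.1] F [ 0.5 -0.5  0.9] w 84.9 gf 0.0 t 27.35 j [ 0.06  0.62 -0.08  0.   -0.87 -1.55]
 1-call shift [-0.01, -0.002, 0.471] turn [-0.003, -0.004, 0.002]  | in target axes [-0.008, -0.003, 0.471]
```

Emit:
jog_arm(plan=[[85, [-0.01, 0, 0.25], [-0.003, -0.004, 0.002]], [85, [-0.01, 0, 0.471], [-0.003, -0.004, 0.002]], [85, [-0.01, 0, 0.471], [-0.003, -0.004, 0.002]], [85, [-0.01, 0, 0.471], [-0.003, -0.004, 0.002]], [85, [-0.01, 0, 0.471], [-0.003, -0.004, 0.002]]])

```text
clock: 27.98
position: [658.2, -125.3, 2.8]
ee_rot: [-0.037, 0.999, 0.0, 0.001]
contact_force: [-0.6, -0.4, 1.0]
gripper_width: 84.9
grasp_force: 0.0
```

Emit:
jog_arm(plan=[[66, [0, 0, 0], [0, 0, 0]], [66, [0, 0, 0], [0, 0, 0]], [66, [0, 0, 0], [0, 0, 0]]])

```text
clock: 28.35
position: [657.0, -125.5, 1.1]
ee_rot: [-0.036, 0.999, 0.0, -0.0]
contact_force: [-0.4, -0.1, 0.1]
gripper_width: 65.8
grasp_force: 0.0
```

Emit:
jog_arm(plan=[[50, [0, 0, 0], [0, 0, 0]], [50, [0, 0, 0], [0, 0, 0]], [50, [0, 0, 0], [0, 0, 0]]])

```text
clock: 28.72
position: [657.5, -125.5, 1.6]
ee_rot: [-0.036, 0.999, 0.0, 0.0]
contact_force: [-1.2, 0.1, 4.7]
gripper_width: 58.2
grasp_force: 65.7
```

Emit:
jog_arm(plan=[[50, [0, 0, -0.15], [0, 0, 0]], [50, [0, 0, -0.4], [0, 0, 0]], [50, [0, 0, -0.7], [0, 0, 0]], [50, [0, 0, -0.94], [0, 0, 0]], [50, [0, 0, -0.94], [0, 0, 0]], [50, [0, 0, -0.94], [0, 0, 0]]])

```text
clock: 29.48
position: [656.1, -125.4, 93.8]
ee_rot: [-0.036, 0.999, 0.001, -0.002]
contact_force: [-0.5, -0.5, -1.6]
gripper_width: 58.0
grasp_force: 65.3
```

Run:
```python
from h import *
go(*jig(24,0),94,103)
```

```text
at [ 656.1 -125.4   93.8] F [-0.5 -0.5 -1.6] w 58.0 gf 65.3 t 29.475 j [ 0.05  0.57 -0.04 -0.   -0.96 -1.55]
 1-call shift [0.27, 3.667, 0.004] turn [0.002, -0.003, -0.148]  | in target axes [-0.299, 3.665, -0.002]
```

Emit:
jog_arm(plan=[[50, [0.03, 0.4, 0], [0, 0, -0.07]], [50, [0.07, 0.8, 0], [0.002, -0.003, -0.148]], [50, [0.07, 1, 0], [0.002, -0.003, -0.148]], [50, [0.07, 1, 0], [0.002, -0.003, -0.148]]])

```text
clock: 29.98
position: [642.4, -25.1, 94.0]
ee_rot: [-0.114, 0.993, -0.001, 0.0]
contact_force: [-0.1, -0.9, -1.4]
gripper_width: 57.7
grasp_force: 65.2
```

Emit:
jog_arm(plan=[[50, [-0.04, 0.5, 0], [0, 0, 0]], [50, [-0.08, 1, 0], [0, 0, 0]], [50, [-0.08, 1, 0], [0, 0, 0]]])

```text
clock: 30.35
position: [628.0, 74.8, 94.5]
ee_rot: [-0.115, 0.993, -0.001, 0.001]
contact_force: [0.5, 0.1, -1.4]
gripper_width: 58.4
grasp_force: 65.2
```

Emit:
jog_arm(plan=[[50, [-0.04, 0.5, 0], [0, 0, 0]], [50, [-0.08, 1, 0], [0, 0, 0]], [50, [-0.08, 1, 0], [0, 0, 0]]])

```text
clock: 30.72
position: [613.5, 173.6, 94.3]
ee_rot: [-0.115, 0.993, -0.001, 0.001]
contact_force: [0.8, -0.2, -0.6]
gripper_width: 58.2
grasp_force: 65.2
```

Emit:
jog_arm(plan=[[50, [-0.057, 0.35, 0], [0, 0, 0]], [50, [-0.057, 0.665, 0], [0, 0, 0]], [50, [-0.057, 0.665, 0], [0, 0, 0]], [50, [-0.057, 0.665, 0], [0, 0, 0]]])

```text
clock: 31.22
position: [604.2, 236.4, 94.3]
ee_rot: [-0.113, 0.994, -0.001, 0.001]
contact_force: [0.1, -0.3, -0.8]
gripper_width: 58.3
grasp_force: 65.2
```

Run:
```python
from h import *
go(*jig(-9,0),94,103)
```

```text
at [604.2 236.4  94.3] F [ 0.1 -0.3 -0.8] w 58.3 gf 65.2 t 31.225 j [ 0.62  0.54 -0.1   0.   -0.93 -1.97]
 1-call shift [0.339, 0.023, 0.003] turn [-0.002, 0.001, -0.001]  | in target axes [0.339, 0.023, 0.003]
```

Emit:
jog_arm(plan=[[50, [0.06, 0.023, 0], [0, 0, 0]], [50, [0.11, 0.023, 0], [0, 0, 0]], [50, [0.16, 0.023, 0], [0, 0, 0]], [50, [0.2, 0.023, 0], [0, 0, 0]], [50, [0.24, 0.023, 0], [0, 0, 0]], [50, [0.28, 0.023, 0], [0, 0, 0]], [50, [0.31, 0.023, 0], [0, 0, 0]], [50, [0.34, 0.023, 0], [0, 0, 0]], [50, [0.34, 0.023, 0], [0, 0, 0]]])

```text
clock: 32.35
position: [570.8, 233.2, 95.0]
ee_rot: [-0.113, 0.994, -0.0, 0.002]
contact_force: [4.0, 1.4, -1.0]
gripper_width: 58.1
grasp_force: 65.2
```

Emit:
jog_arm(plan=[[50, [0, 0, 0.12], [0, 0, 0]], [50, [0, 0, 0.25], [0, 0, 0]], [50, [0, 0, 0.36], [0, 0, 0]], [50, [0, 0, 0.41], [0, 0, 0]], [50, [0, 0, 0.41], [0, 0, 0]], [50, [0, 0, 0.41], [0, 0, 0]]])

```text
clock: 33.1
position: [570.4, 232.7, 53.6]
ee_rot: [-0.114, 0.994, -0.001, 0.001]
contact_force: [4.3, 1.4, -2.9]
gripper_width: 58.1
grasp_force: 65.2
```

Emit:
jog_arm(plan=[[50, [0, 0, 0.01], [0, 0, 0]], [50, [0, 0, 0.03], [0, 0, 0]], [50, [0, 0, 0.03], [0, 0, 0]]])

```text
clock: 33.48
position: [570.5, 232.9, 50.8]
ee_rot: [-0.113, 0.994, -0.001, 0.001]
contact_force: [1.9, 0.9, -0.5]
gripper_width: 58.5
grasp_force: 65.3
```

Emit:
jog_arm(plan=[[50, [0, 0, 0.01], [0, 0, 0]], [50, [0, 0, 0.02], [0, 0, 0]], [50, [0, 0, 0.02], [0, 0, 0]]])

```text
clock: 33.85
position: [570.4, 232.7, 48.5]
ee_rot: [-0.113, 0.994, -0.001, 0.001]
contact_force: [4.2, 0.7, -0.3]
gripper_width: 58.3
grasp_force: 65.3
```

Emit:
jog_arm(plan=[[50, [0, 0, 0.01], [0, 0, 0]], [50, [0, 0, 0.02], [0, 0, 0]], [50, [0, 0, 0.02], [0, 0, 0]]])

```text
clock: 34.22
position: [570.3, 232.7, 46.5]
ee_rot: [-0.113, 0.994, -0.001, 0.001]
contact_force: [3.7, 0.8, -1.2]
gripper_width: 58.3
grasp_force: 65.3
```

Emit:
jog_arm(plan=[[50, [0, 0, 0.01], [0, 0, 0]], [50, [0, 0, 0.02], [0, 0, 0]], [50, [0, 0, 0.02], [0, 0, 0]]])

```text
clock: 34.6
position: [570.3, 232.7, 44.5]
ee_rot: [-0.113, 0.994, -0.001, 0.001]
contact_force: [5.2, 0.8, 0.1]
gripper_width: 58.0
grasp_force: 65.3
```

Emit:
jog_arm(plan=[[50, [0, 0, 0.01], [0, 0, 0]], [50, [0, 0, 0.02], [0, 0, 0]], [50, [0, 0, 0.02], [0, 0, 0]]])

```text
clock: 34.98
position: [570.4, 232.8, 43.1]
ee_rot: [-0.114, 0.994, -0.001, 0.001]
contact_force: [2.6, 0.5, 3.7]
gripper_width: 58.0
grasp_force: 65.7
```

Emit:
jog_arm(plan=[[50, [0, 0, 0.005], [0, 0, 0]], [50, [0, 0, 0.01], [0, 0, 0]], [50, [0, 0, 0.01], [0, 0, 0]]])

```text
clock: 35.35
position: [570.4, 232.8, 43.1]
ee_rot: [-0.114, 0.994, -0.001, 0.001]
contact_force: [0.7, -0.9, 9.1]
gripper_width: 57.8
grasp_force: 66.3
```

Emit:
jog_arm(plan=[[50, [0, 0, -0.015], [0, 0, 0]], [50, [-0.03, 0, -0.018], [0, 0, 0]], [50, [-0.06, 0, -0.018], [0, 0, 0]], [50, [-0.06, 0, -0.018], [0, 0, 0]]])

```text
clock: 35.85
position: [576.3, 234.0, 43.2]
ee_rot: [-0.114, 0.994, -0.001, 0.001]
contact_force: [1.7, 0.1, 2.2]
gripper_width: 58.4
grasp_force: 65.5
```

Emit:
jog_arm(plan=[[50, [-0.02, 0, 0], [0, 0, 0]], [50, [-0.02, 0, 0], [0, 0, 0]]])

```text
clock: 36.1
position: [576.5, 234.0, 43.1]
ee_rot: [-0.113, 0.994, -0.001, -0.001]
contact_force: [-3.8, 0.9, 5.2]
gripper_width: 58.2
grasp_force: 65.9
```

Emit:
jog_arm(plan=[[50, [-0.02, 0, 0], [0, 0, 0]], [50, [-0.02, 0, 0], [0, 0, 0]]])

```text
clock: 36.35
position: [576.5, 234.0, 43.2]
ee_rot: [-0.113, 0.994, -0.002, -0.003]
contact_force: [-8.4, 0.8, 8.4]
gripper_width: 58.2
grasp_force: 66.3
```

Emit:
jog_arm(plan=[[58, [0.02, 0, -0.01], [0, 0, 0]], [62, [0.02, 0, -0.01], [0, 0, 0]], [68, [0.02, 0, -0.01], [0, 0, 0]], [76, [0.02, 0, -0.01], [0, 0, 0]], [76, [0.02, 0, -0.01], [0, 0, 0]], [76, [0.02, 0, -0.3], [0, 0, 0]], [76, [0.02, 0, -0.6], [0, 0, 0]], [76, [0.02, 0, -0.85], [0, 0, 0]], [76, [0.02, 0, -0.85], [0, 0, 0]]])

```text
clock: 37.48
position: [579.2, 235.4, 130.9]
ee_rot: [-0.114, 0.994, 0.0, 0.004]
contact_force: [-0.4, -0.1, 0.1]
gripper_width: 76.3
grasp_force: 0.0
```

Run:
```python
from h import *
go(469,-137.5,100,85.4)
```

```text
at [579.2 235.4 130.9] F [-0.4 -0.1  0.1] w 76.3 gf 0.0 t 37.475 j [ 0.65  0.46 -0.13  0.   -0.97 -1.99]
 1-call shift [1.918, -3.384, 0.295] turn [0.001, 0.007, 0.294]  | in target axes [0.8, -3.805, 0.309]
```

Emit:
jog_arm(plan=[[76, [0, -0.4, 0], [0, 0, 0]], [80, [0.1, -0.95, 0], [0, 0, 0]], [85, [0.1, -0.95, 0], [0, 0, 0]]])

```text
clock: 37.85
position: [588.6, 136.4, 127.2]
ee_rot: [-0.111, 0.994, -0.001, -0.0]
contact_force: [0.4, 0.6, -0.1]
gripper_width: 85.0
grasp_force: 0.0
```

Emit:
jog_arm(plan=[[85, [0.3, -0.4, 0], [0, 0, 0]], [85, [0.606, -0.811, 0], [0, 0, 0]], [85, [0.606, -0.811, 0], [0, 0, 0]]])

```text
clock: 38.22
position: [546.8, 45.1, 127.7]
ee_rot: [-0.112, 0.994, -0.001, -0.0]
contact_force: [1.0, 0.0, 0.8]
gripper_width: 85.1
grasp_force: 0.0
```

Emit:
jog_arm(plan=[[85, [0.3, -0.4, 0], [0, 0, 0]], [85, [0.606, -0.811, 0], [0, 0, 0]], [85, [0.606, -0.811, 0], [0, 0, 0]]])

```text
clock: 38.6
position: [506.9, -46.8, 128.0]
ee_rot: [-0.112, 0.994, -0.001, 0.0]
contact_force: [-0.6, -0.2, 0.1]
gripper_width: 84.9
grasp_force: 0.0
```

Emit:
jog_arm(plan=[[85, [0.3, -0.4, 0.1], [0, 0, 0.15]], [85, [0.606, -0.811, 0.4], [0.001, 0.006, 0.294]], [85, [0.606, -0.811, 0.8], [0.001, 0.006, 0.294]], [85, [0.606, -0.811, 0.8], [0.001, 0.006, 0.294]], [85, [0.606, -0.811, 0.8], [0.001, 0.006, 0.294]]])

```text
clock: 39.22
position: [469.5, -137.5, 49.4]
ee_rot: [0.039, 0.999, -0.001, -0.001]
contact_force: [0.7, 0.1, 1.2]
gripper_width: 84.8
grasp_force: 0.0
```

Run:
```python
from h import *
go(468,-137.5,2,85.4)
from bench import *
d=get_image("scene"); np.savez("scene5.npz",**d)
d=get_image("top"); np.savez("top5.npz",**d)
h,m=mat(d)
# jig pile check from scene: tan on jig
d=load("scene",5);P=depthpts(d);h=cv2.cvtColor(d["img"],cv2.COLOR_RGB2HSV)
k=(h[...,0]<25)&(h[...,1]>90)&(P[...,2]>45)&(P[...,2]<75); k[:, :335]=0;k[:,405:]=0;k[:200]=0;k[325:]=0
q=P[k]; j=np.array([injig(a) for a in q]); print(len(q),np.median(q[:,2]),np.percentile(j,[1,50,99],axis=0))
i=d["img"][130:330,200:420,::-1]; cv2.imwrite("pics/s5.png",cv2.resize(i,None,fx=3,fy=3))
```

```text
at [ 469.5 -137.5   49.4] F [0.7 0.1 1.2] w 84.8 gf 0.0 t 39.225 j [ 0.05  0.38 -0.55  0.   -0.64 -1.7 ]
 1-call shift [0.014, -0.0, 0.474] turn [-0.003, -0.002, 0.002]  | in target axes [0.014, -0.002, 0.474]
1107 57.4787700594361 [[-74.576 -28.7  ]
 [ -4.8     0.6  ]
 [ 59.694  30.6  ]]
```

View pics/s5.png

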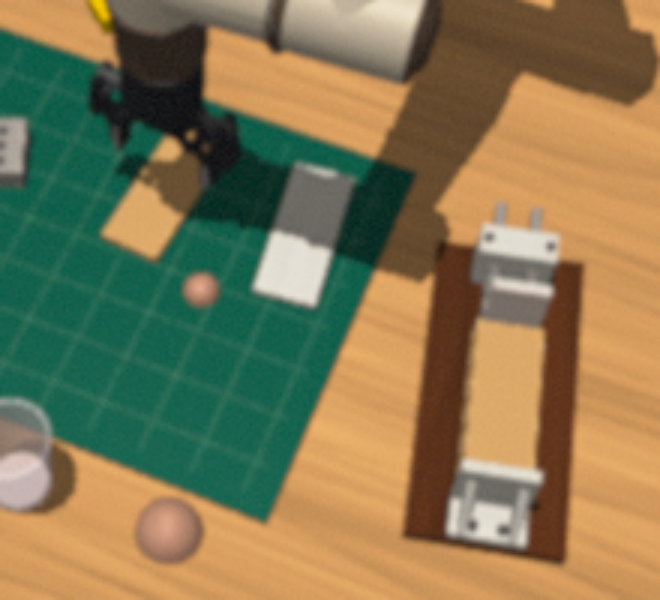

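Three boards lie stacked and aligned in the jig (crop (505,390)), with the pile top near z = 57. The gripper straddles the last board at (155,200).

Emit:
jog_arm(plan=[[85, [0.014, 0, 0.25], [-0.003, -0.002, 0.002]], [85, [0.014, 0, 0.474], [-0.003, -0.002, 0.002]], [85, [0.014, 0, 0.474], [-0.003, -0.002, 0.002]], [85, [0.014, 0, 0.474], [-0.003, -0.002, 0.002]], [66, [0.014, 0, 0.474], [-0.003, -0.002, 0.002]], [66, [0.014, 0, 0.474], [-0.003, -0.002, 0.002]], [66, [0.014, 0, 0.474], [-0.003, -0.002, 0.002]]])

```text
clock: 40.2
position: [466.3, -138.3, 1.5]
ee_rot: [0.041, 0.999, 0.0, -0.0]
contact_force: [0.1, -0.7, -0.3]
gripper_width: 66.2
grasp_force: 0.0
```

Emit:
jog_arm(plan=[[50, [0, 0, 0], [0, 0, 0]], [50, [0, 0, 0], [0, 0, 0]], [50, [0, 0, 0], [0, 0, 0]]])

```text
clock: 40.58
position: [466.2, -138.3, 2.1]
ee_rot: [0.041, 0.999, 0.0, -0.0]
contact_force: [-1.4, 1.1, 7.6]
gripper_width: 57.7
grasp_force: 62.3
```

Emit:
jog_arm(plan=[[50, [0, 0, -0.15], [0, 0, 0]], [50, [0, 0, -0.4], [0, 0, 0]], [50, [0, 0, -0.7], [0, 0, 0]], [50, [0, 0, -0.94], [0, 0, 0]], [50, [0, 0, -0.94], [0, 0, 0]], [50, [0, 0, -0.94], [0, 0, 0]]])

```text
clock: 41.32
position: [465.4, -138.3, 94.4]
ee_rot: [0.041, 0.999, 0.0, -0.001]
contact_force: [-0.1, -0.9, -0.4]
gripper_width: 57.6
grasp_force: 64.3
```

Run:
```python
from h import *
go(*jig(26,0),94,103)
```

```text
at [ 465.4 -138.3   94.4] F [-0.1 -0.9 -0.4] w 57.6 gf 64.3 t 41.325 j [ 0.05  0.31 -0.51 -0.   -0.76 -1.7 ]
 1-call shift [-1.076, 3.874, 0.003] turn [0.001, -0.003, -0.296]  | in target axes [-2.206, 3.361, 0.004]
```

Emit:
jog_arm(plan=[[50, [-0.3, 0.3, 0], [0, 0, -0.1]], [50, [-0.6, 0.6, 0], [0, 0, -0.2]], [50, [-0.8, 0.9, 0], [0.001, -0.003, -0.296]], [50, [-0.8, 0.9, 0], [0.001, -0.003, -0.296]]])

```text
clock: 41.82
position: [554.0, -53.7, 93.2]
ee_rot: [-0.115, 0.993, -0.0, -0.0]
contact_force: [0.1, -0.2, -1.5]
gripper_width: 57.3
grasp_force: 64.3
```

Emit:
jog_arm(plan=[[50, [-0.4, 0.4, 0], [0, 0, 0]], [50, [-0.8, 0.7, 0], [0, 0, 0]], [50, [-0.9, 0.8, 0], [0, 0, 0]]])

```text
clock: 42.2
position: [623.4, 44.3, 93.5]
ee_rot: [-0.114, 0.993, -0.0, -0.0]
contact_force: [-0.4, -0.8, -1.9]
gripper_width: 57.4
grasp_force: 64.3
```

Emit:
jog_arm(plan=[[50, [-0.15, 0.5, 0], [0, 0, 0]], [50, [-0.272, 0.95, 0], [0, 0, 0]], [50, [-0.272, 0.95, 0], [0, 0, 0]]])

```text
clock: 42.58
position: [627.0, 143.4, 93.9]
ee_rot: [-0.115, 0.993, -0.001, -0.0]
contact_force: [0.3, -0.3, -0.5]
gripper_width: 57.7
grasp_force: 64.3
```

Run:
```python
from h import *
go(*jig(26,0),95,103)
```

```text
at [627.  143.4  93.9] F [ 0.3 -0.3 -0.5] w 57.7 gf 64.3 t 42.575 j [ 0.48  0.53 -0.12  0.   -0.92 -1.82]
 1-call shift [-0.001, 0.98, -0.012] turn [-0.001, -0.001, 0.003]  | in target axes [0.002, 0.98, -0.011]
```

Emit:
jog_arm(plan=[[50, [0, 0.4, -0.01], [0, 0, 0.003]], [50, [0, 0.8, -0.01], [0, 0, 0.003]], [50, [0, 0.98, -0.01], [0, 0, 0.003]], [50, [0, 0.98, -0.01], [0, 0, 0.003]]])

```text
clock: 43.08
position: [605.2, 236.7, 95.5]
ee_rot: [-0.112, 0.994, -0.001, 0.0]
contact_force: [-0.3, -0.0, -0.4]
gripper_width: 57.2
grasp_force: 64.3
```

Emit:
jog_arm(plan=[[50, [0.06, 0, 0], [0, 0, 0]], [50, [0.11, 0, 0], [0, 0, 0]], [50, [0.16, 0, 0], [0, 0, 0]], [50, [0.2, 0, 0], [0, 0, 0]], [50, [0.24, 0, 0], [0, 0, 0]], [50, [0.28, 0, 0], [0, 0, 0]], [50, [0.32, 0, 0], [0, 0, 0]], [50, [0.35, 0, 0], [0, 0, 0]], [50, [0.35, 0, 0], [0, 0, 0]]])

```text
clock: 44.2
position: [572.4, 229.8, 96.5]
ee_rot: [-0.112, 0.994, 0.0, 0.002]
contact_force: [3.7, 0.9, -0.5]
gripper_width: 57.8
grasp_force: 64.3
```

Run:
```python
from h import *
go(*jig(-9,0),63,103)
```

```text
at [572.4 229.8  96.5] F [ 3.7  0.9 -0.5] w 57.8 gf 64.3 t 44.2 j [ 0.64  0.49 -0.19  0.   -0.89 -1.99]
 1-call shift [0.016, 0.016, 0.334] turn [-0.0, 0.003, -0.002]  | in target axes [0.015, 0.016, 0.335]
```

Emit:
jog_arm(plan=[[50, [0.02, 0.016, 0], [0, 0, 0]], [50, [0.035, 0.016, 0], [0, 0, 0]], [50, [0.035, 0.016, 0.1], [0, 0, 0]], [50, [0.035, 0.016, 0.22], [0, 0, 0]], [50, [0.035, 0.016, 0.32], [0, 0, 0]], [50, [0.035, 0.016, 0.32], [0, 0, 0]], [50, [0.035, 0.016, 0.32], [0, 0, 0]]])

```text
clock: 45.08
position: [567.9, 230.0, 63.4]
ee_rot: [-0.112, 0.994, -0.001, 0.0]
contact_force: [5.6, 0.3, -1.8]
gripper_width: 57.1
grasp_force: 64.2
```

Emit:
jog_arm(plan=[[50, [0, 0, 0.01], [0, 0, 0]], [50, [0, 0, 0.03], [0, 0, 0]], [50, [0, 0, 0.03], [0, 0, 0]]])

```text
clock: 45.45
position: [568.2, 230.2, 61.2]
ee_rot: [-0.112, 0.994, -0.0, 0.001]
contact_force: [3.7, 1.0, 0.2]
gripper_width: 57.6
grasp_force: 64.4
```

Emit:
jog_arm(plan=[[50, [0, 0, 0.01], [0, 0, 0]], [50, [0, 0, 0.02], [0, 0, 0]], [50, [0, 0, 0.02], [0, 0, 0]]])

```text
clock: 45.82
position: [568.1, 230.2, 59.0]
ee_rot: [-0.112, 0.994, -0.0, 0.001]
contact_force: [4.6, 1.0, 0.2]
gripper_width: 57.3
grasp_force: 64.4
```

Emit:
jog_arm(plan=[[50, [0, 0, 0.01], [0, 0, 0]], [50, [0, 0, 0.02], [0, 0, 0]], [50, [0, 0, 0.02], [0, 0, 0]]])

```text
clock: 46.2
position: [568.0, 230.1, 56.9]
ee_rot: [-0.112, 0.994, -0.0, 0.001]
contact_force: [4.1, 1.3, 0.7]
gripper_width: 57.4
grasp_force: 64.4
```

Emit:
jog_arm(plan=[[50, [0, 0, 0.01], [0, 0, 0]], [50, [0, 0, 0.015], [0, 0, 0]], [50, [0, 0, 0.015], [0, 0, 0]]])

```text
clock: 46.58
position: [568.2, 230.1, 56.2]
ee_rot: [-0.112, 0.994, -0.0, 0.001]
contact_force: [1.6, 1.0, 5.6]
gripper_width: 57.3
grasp_force: 65.0
```

Emit:
jog_arm(plan=[[50, [0, 0, -0.01], [0, 0, 0]], [50, [-0.03, 0, -0.01], [0, 0, 0]], [50, [-0.06, 0, -0.01], [0, 0, 0]], [50, [-0.06, 0, -0.01], [0, 0, 0]]])

```text
clock: 47.08
position: [574.1, 231.5, 56.3]
ee_rot: [-0.112, 0.994, -0.0, 0.001]
contact_force: [2.3, 0.7, 1.5]
gripper_width: 57.4
grasp_force: 64.6
```

Emit:
jog_arm(plan=[[50, [-0.02, 0, 0], [0, 0, 0]], [50, [-0.02, 0, 0], [0, 0, 0]]])

```text
clock: 47.32
position: [576.1, 231.9, 56.3]
ee_rot: [-0.112, 0.994, -0.0, 0.001]
contact_force: [3.1, 0.4, 0.5]
gripper_width: 57.7
grasp_force: 64.4
```

Emit:
jog_arm(plan=[[50, [-0.02, 0, 0], [0, 0, 0]], [50, [-0.02, 0, 0], [0, 0, 0]]])

```text
clock: 47.58
position: [577.8, 232.2, 56.2]
ee_rot: [-0.112, 0.994, -0.0, 0.001]
contact_force: [1.9, 0.4, 0.1]
gripper_width: 57.6
grasp_force: 64.4
```

Emit:
jog_arm(plan=[[50, [-0.02, 0, 0], [0, 0, 0]], [50, [-0.02, 0, 0], [0, 0, 0]]])

```text
clock: 47.82
position: [577.9, 232.2, 56.2]
ee_rot: [-0.112, 0.994, -0.001, -0.001]
contact_force: [-5.5, 2.3, 4.1]
gripper_width: 57.7
grasp_force: 65.0
```

Emit:
jog_arm(plan=[[50, [-0.02, 0, 0], [0, 0, 0]], [50, [-0.02, 0, 0], [0, 0, 0]]])

```text
clock: 48.08
position: [577.9, 232.2, 56.2]
ee_rot: [-0.112, 0.994, -0.001, -0.003]
contact_force: [-9.6, 1.7, 7.5]
gripper_width: 57.3
grasp_force: 65.4
```

Emit:
jog_arm(plan=[[58, [0.02, 0, -0.01], [0, 0, 0]], [62, [0.02, 0, -0.01], [0, 0, 0]], [68, [0.02, 0, -0.01], [0, 0, 0]], [76, [0.02, 0, -0.01], [0, 0, 0]], [76, [0.02, 0, -0.01], [0, 0, 0]], [76, [0.02, 0, -0.3], [0, 0, 0]], [76, [0.02, 0, -0.6], [0, 0, 0]], [76, [0.02, 0, -0.75], [0, 0, 0]], [76, [0.02, 0, -0.75], [0, 0, 0]]])

```text
clock: 49.2
position: [580.1, 233.1, 132.5]
ee_rot: [-0.112, 0.994, 0.0, 0.002]
contact_force: [-0.9, -0.0, -0.0]
gripper_width: 76.2
grasp_force: 0.0
```

Run:
```python
from h import *
go(460,4.3,50,96.1)
```

```text
at [580.1 233.1 132.5] F [-0.9 -0.  -0. ] w 76.2 gf 0.0 t 49.2 j [ 0.64  0.46 -0.13  0.   -0.97 -1.99]
 1-call shift [1.683, -1.964, 0.818] turn [0.0, 0.004, 0.112]  | in target axes [1.437, -2.148, 0.825]
```

Emit:
jog_arm(plan=[[76, [0, -0.4, 0], [0, 0, 0]], [80, [0.15, -0.95, 0], [0, 0, 0]], [85, [0.15, -0.95, 0], [0, 0, 0]]])

```text
clock: 49.58
position: [584.6, 133.3, 129.7]
ee_rot: [-0.11, 0.994, -0.001, -0.001]
contact_force: [-0.6, 0.1, 0.1]
gripper_width: 85.3
grasp_force: 0.0
```

Emit:
jog_arm(plan=[[85, [0.4, -0.25, 0], [0, 0, 0]], [85, [0.77, -0.507, 0], [0, 0, 0]], [85, [0.77, -0.507, 0], [0, 0, 0]]])

```text
clock: 49.95
position: [519.6, 68.7, 130.4]
ee_rot: [-0.111, 0.994, -0.001, -0.001]
contact_force: [0.9, 0.4, 0.3]
gripper_width: 85.0
grasp_force: 0.0
```

Emit:
jog_arm(plan=[[85, [0.4, -0.25, 0.1], [0, 0, 0.05]], [85, [0.763, -0.507, 0.4], [0, 0.004, 0.112]], [85, [0.763, -0.507, 0.82], [0, 0.004, 0.112]], [85, [0.763, -0.507, 0.82], [0, 0.004, 0.112]], [85, [0.763, -0.507, 0.82], [0, 0.004, 0.112]]])

```text
clock: 50.58
position: [461.0, 4.8, 50.0]
ee_rot: [-0.054, 0.999, -0.0, -0.0]
contact_force: [0.3, 0.6, 0.1]
gripper_width: 85.0
grasp_force: 0.0
```

Run:
```python
from h import *
go(460,4.3,2,96.1)
from bench import *
d=get_image("scene"); np.savez("scene6.npz",**d)
P=depthpts(d);h=cv2.cvtColor(d["img"],cv2.COLOR_RGB2HSV)
k=(h[...,0]<25)&(h[...,1]>90)&(P[...,2]>45)&(P[...,2]<85); k[:, :335]=0;k[:,405:]=0;k[:200]=0;k[325:]=0
q=P[k]; j=np.array([injig(a) for a in q]); print(len(q),np.median(q[:,2]),np.percentile(j,[1,50,99],axis=0))
i=d["img"][130:330,200:420,::-1]; cv2.imwrite("pics/s6.png",cv2.resize(i,None,fx=3,fy=3))
```

```text
at [461.    4.8  50. ] F [0.3 0.6 0.1] w 85.0 gf 0.0 t 50.575 j [ 0.36  0.34 -0.61  0.   -0.61 -1.83]
 1-call shift [0.01, -0.003, 0.48] turn [-0.001, -0.001, 0.002]  | in target axes [0.011, -0.004, 0.48]
1153 66.2370832065103 [[-74.948 -30.6  ]
 [ -3.7    -1.1  ]
 [ 63.748  30.096]]
```

View pics/s6.png

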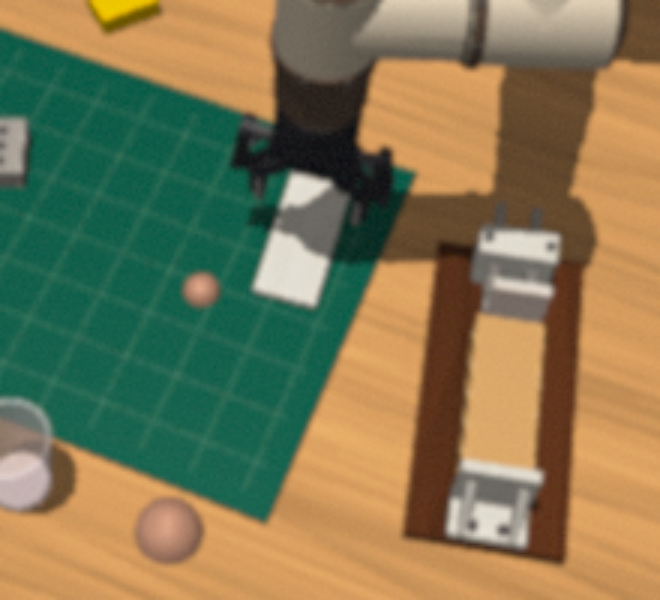

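All four boards are stacked square in the jig, with the pile top near z = 65, and the gripper is over the plate at (305,235).

Emit:
jog_arm(plan=[[85, [0.01, 0, 0.25], [0, 0, 0.002]], [85, [0.01, 0, 0.48], [0, 0, 0.002]], [85, [0.01, 0, 0.48], [0, 0, 0.002]], [85, [0.01, 0, 0.48], [0, 0, 0.002]], [66, [0.01, 0, 0.48], [0, 0, 0.002]], [66, [0.01, 0, 0.48], [0, 0, 0.002]], [66, [0.01, 0, 0.48], [0, 0, 0.002]]])

```text
clock: 51.5
position: [458.5, 3.8, 1.8]
ee_rot: [-0.052, 0.999, -0.0, -0.001]
contact_force: [-0.0, -0.5, 0.3]
gripper_width: 65.7
grasp_force: 0.0
```

Emit:
jog_arm(plan=[[50, [0, 0, 0], [0, 0, 0]], [50, [0, 0, 0], [0, 0, 0]], [50, [0, 0, 0], [0, 0, 0]], [50, [0, 0, 0], [0, 0, 0]]])

```text
clock: 52.0
position: [458.5, 3.7, 2.3]
ee_rot: [-0.053, 0.999, -0.001, -0.001]
contact_force: [-2.2, 0.3, 9.0]
gripper_width: 57.5
grasp_force: 61.9
```

Emit:
jog_arm(plan=[[50, [0, 0, -0.15], [0, 0, 0]], [50, [0, 0, -0.4], [0, 0, 0]], [50, [0, 0, -0.7], [0, 0, 0]], [50, [0, 0, -0.94], [0, 0, 0]], [50, [0, 0, -0.94], [0, 0, 0]], [50, [0, 0, -0.94], [0, 0, 0]]])

```text
clock: 52.75
position: [457.5, 3.6, 94.4]
ee_rot: [-0.052, 0.999, -0.001, -0.002]
contact_force: [-0.6, 0.3, -1.6]
gripper_width: 57.3
grasp_force: 64.9
```

Run:
```python
from h import *
go(*jig(26,0),95,103)
```

```text
at [457.5   3.6  94.4] F [-0.6  0.3 -1.6] w 57.3 gf 64.9 t 52.75 j [ 0.36  0.27 -0.57 -0.   -0.74 -1.83]
 1-call shift [-1.709, 2.186, -0.016] turn [-0.001, -0.004, -0.117]  | in target axes [-1.964, 1.961, -0.006]
```

Emit:
jog_arm(plan=[[50, [-0.3, 0.1, 0], [0, 0, -0.06]], [50, [-0.6, 0.2, 0], [0, -0.004, -0.117]], [50, [-0.9, 0.3, 0], [0, -0.004, -0.117]], [50, [-0.9, 0.3, 0], [0, -0.004, -0.117]]])

```text
clock: 53.25
position: [545.9, 43.7, 93.1]
ee_rot: [-0.114, 0.994, -0.001, -0.0]
contact_force: [-0.6, -0.3, -2.4]
gripper_width: 57.6
grasp_force: 64.9
```

Emit:
jog_arm(plan=[[50, [-0.5, 0.3, 0], [0, 0, 0]], [50, [-0.8, 0.55, 0], [0, 0, 0]], [50, [-1, 0.75, 0], [0, 0, 0]], [50, [-1, 0.75, 0], [0, 0, 0]]])

```text
clock: 53.75
position: [624.8, 139.7, 93.1]
ee_rot: [-0.114, 0.993, -0.001, -0.001]
contact_force: [1.2, -0.3, -2.7]
gripper_width: 57.8
grasp_force: 64.9
```

Run:
```python
from h import *
go(*jig(26,0),95,103)
```

```text
at [624.8 139.7  93.1] F [ 1.2 -0.3 -2.7] w 57.8 gf 64.9 t 53.75 j [ 0.47  0.53 -0.12  0.   -0.92 -1.82]
 1-call shift [-0.03, 1.011, -0.021] turn [-0.001, -0.001, 0.002]  | in target axes [-0.028, 1.012, -0.019]
```

Emit:
jog_arm(plan=[[50, [-0.03, 0.4, -0.02], [0, 0, 0.002]], [50, [-0.03, 0.8, -0.02], [0, 0, 0.002]], [50, [-0.03, 1.0, -0.02], [0, 0, 0.002]], [50, [-0.03, 1.0, -0.02], [0, 0, 0.002]]])

```text
clock: 54.25
position: [604.6, 237.0, 96.4]
ee_rot: [-0.113, 0.994, -0.001, -0.0]
contact_force: [-0.7, 0.1, -2.0]
gripper_width: 57.5
grasp_force: 64.9
```

Emit:
jog_arm(plan=[[50, [0.06, 0.01, 0], [0, 0, 0]], [50, [0.11, 0.01, 0], [0, 0, 0]], [50, [0.16, 0.01, 0], [0, 0, 0]], [50, [0.2, 0.01, 0], [0, 0, 0]], [50, [0.24, 0.01, 0], [0, 0, 0]], [50, [0.28, 0.01, 0], [0, 0, 0]], [50, [0.32, 0.01, 0], [0, 0, 0]], [50, [0.36, 0.01, 0], [0, 0, 0]], [50, [0.36, 0.01, 0], [0, 0, 0]]])

```text
clock: 55.38
position: [571.3, 230.2, 97.7]
ee_rot: [-0.113, 0.994, 0.0, 0.002]
contact_force: [3.7, 0.3, -3.4]
gripper_width: 57.5
grasp_force: 64.9
```

Run:
```python
from h import *
go(*jig(-10,0),71,103)
```

```text
at [571.3 230.2  97.7] F [ 3.7  0.3 -3.4] w 57.5 gf 64.9 t 55.375 j [ 0.65  0.49 -0.19  0.   -0.89 -1.99]
 1-call shift [0.016, 0.009, 0.267] turn [-0.0, 0.004, -0.001]  | in target axes [0.015, 0.009, 0.267]
```

Emit:
jog_arm(plan=[[50, [0.02, 0.009, 0], [0, 0.004, 0]], [50, [0.04, 0.009, 0], [0, 0.004, 0]], [50, [0.04, 0.009, 0.1], [0, 0.004, 0]], [50, [0.04, 0.009, 0.2], [0, 0.004, 0]], [50, [0.04, 0.009, 0.26], [0, 0.004, 0]], [50, [0.04, 0.009, 0.26], [0, 0.004, 0]], [50, [0.04, 0.009, 0.26], [0, 0.004, 0]]])

```text
clock: 56.25
position: [566.4, 229.6, 71.0]
ee_rot: [-0.112, 0.994, -0.001, -0.001]
contact_force: [3.7, 0.5, -2.6]
gripper_width: 57.8
grasp_force: 64.8
```

Emit:
jog_arm(plan=[[50, [0, 0, 0.01], [0, 0, 0]], [50, [0, 0, 0.03], [0, 0, 0]], [50, [0, 0, 0.03], [0, 0, 0]]])

```text
clock: 56.62
position: [566.5, 229.8, 68.2]
ee_rot: [-0.112, 0.994, -0.0, -0.001]
contact_force: [4.8, 1.2, -1.1]
gripper_width: 57.2
grasp_force: 65.0
```

Emit:
jog_arm(plan=[[50, [0, 0, 0.01], [0, 0, 0]], [50, [0, 0, 0.02], [0, 0, 0]], [50, [0, 0, 0.02], [0, 0, 0]]])

```text
clock: 57.0
position: [566.4, 229.8, 66.1]
ee_rot: [-0.112, 0.994, -0.001, -0.001]
contact_force: [4.3, 1.6, -0.7]
gripper_width: 57.2
grasp_force: 65.0
```

Emit:
jog_arm(plan=[[50, [0, 0, 0.01], [0, 0, 0]], [50, [0, 0, 0.02], [0, 0, 0]], [50, [0, 0, 0.02], [0, 0, 0]]])

```text
clock: 57.38
position: [566.4, 229.8, 64.5]
ee_rot: [-0.113, 0.994, -0.0, -0.001]
contact_force: [2.3, 2.4, 2.6]
gripper_width: 57.3
grasp_force: 65.4
```

Emit:
jog_arm(plan=[[50, [0, 0, 0.005], [0, 0, 0]], [50, [0, 0, 0.01], [0, 0, 0]], [50, [0, 0, 0.01], [0, 0, 0]]])

```text
clock: 57.75
position: [566.5, 229.7, 64.5]
ee_rot: [-0.113, 0.994, -0.001, -0.001]
contact_force: [2.0, 0.3, 6.5]
gripper_width: 57.0
grasp_force: 66.0
```

Emit:
jog_arm(plan=[[50, [0, 0, -0.012], [0, 0, 0]], [50, [-0.03, 0, -0.012], [0, 0, 0]], [50, [-0.07, 0, -0.012], [0, 0, 0]], [50, [-0.08, 0, -0.012], [0, 0, 0]], [50, [-0.08, 0, -0.012], [0, 0, 0]]])

```text
clock: 58.38
position: [573.1, 230.9, 64.5]
ee_rot: [-0.112, 0.994, -0.001, -0.003]
contact_force: [-1.4, 0.3, 6.2]
gripper_width: 57.1
grasp_force: 65.9
```

Emit:
jog_arm(plan=[[50, [-0.02, 0, 0], [0, 0, 0]], [50, [-0.02, 0, 0], [0, 0, 0]]])

```text
clock: 58.62
position: [575.0, 231.3, 64.5]
ee_rot: [-0.112, 0.994, -0.001, -0.003]
contact_force: [-1.2, 0.3, 7.5]
gripper_width: 57.4
grasp_force: 65.9
```

Emit:
jog_arm(plan=[[50, [-0.02, 0, 0], [0, 0, 0]], [50, [-0.02, 0, 0], [0, 0, 0]]])

```text
clock: 58.88
position: [576.8, 231.7, 64.5]
ee_rot: [-0.112, 0.994, -0.001, -0.003]
contact_force: [-1.5, 0.4, 5.8]
gripper_width: 57.5
grasp_force: 65.9
```

Emit:
jog_arm(plan=[[50, [-0.02, 0, -0.01], [0, 0, 0]], [50, [-0.02, 0, -0.01], [0, 0, 0]]])

```text
clock: 59.12
position: [577.1, 231.8, 64.5]
ee_rot: [-0.112, 0.994, -0.002, -0.005]
contact_force: [-5.9, 1.4, 6.1]
gripper_width: 57.7
grasp_force: 65.9
```

Emit:
jog_arm(plan=[[50, [-0.02, 0, 0], [0, 0, 0]], [50, [-0.02, 0, 0], [0, 0, 0]]])

```text
clock: 59.38
position: [577.1, 231.7, 64.5]
ee_rot: [-0.112, 0.994, -0.002, -0.007]
contact_force: [-10.9, 1.7, 9.2]
gripper_width: 57.4
grasp_force: 66.3
```

Emit:
jog_arm(plan=[[50, [-0.02, 0, 0], [0, 0, 0]], [50, [-0.02, 0, 0], [0, 0, 0]]])

```text
clock: 59.62
position: [577.2, 231.7, 64.4]
ee_rot: [-0.112, 0.994, -0.003, -0.009]
contact_force: [-15.4, 0.8, 13.7]
gripper_width: 57.3
grasp_force: 66.7
```

Emit:
jog_arm(plan=[[50, [0.045, 0, 0], [0, 0, 0]], [58, [0.045, 0, -0.005], [0, 0, 0]], [62, [0.045, 0, -0.005], [0, 0, 0]], [68, [0.045, 0, -0.005], [0, 0, 0]], [76, [0.045, 0, -0.005], [0, 0, 0]], [76, [0.045, 0, -0.005], [0, 0, 0]], [76, [0.045, 0, -0.3], [0, 0, 0]], [76, [0.045, 0, -0.6], [0, 0, 0]], [76, [0.045, 0, -0.7], [0, 0, 0]], [76, [0.045, 0, -0.7], [0, 0, 0]]])

```text
clock: 60.88
position: [579.7, 232.9, 135.5]
ee_rot: [-0.112, 0.994, -0.0, -0.001]
contact_force: [-1.0, 0.1, 0.7]
gripper_width: 76.2
grasp_force: 0.0
```

Emit:
jog_arm(plan=[[76, [0, -0.4, 0], [0, 0, 0]], [80, [0.15, -0.95, 0], [0, 0, 0]], [85, [0.15, -0.95, 0], [0, 0, 0]]])

```text
clock: 61.25
position: [584.8, 133.3, 133.5]
ee_rot: [-0.11, 0.994, -0.001, -0.003]
contact_force: [-0.0, 1.1, 0.5]
gripper_width: 85.1
grasp_force: 0.0
```

Emit:
jog_arm(plan=[[85, [0, -0.5, 0], [0, 0, 0]], [85, [0, -1, 0], [0, 0, 0]], [85, [0, -1, 0], [0, 0, 0]]])

```text
clock: 61.62
position: [608.4, 37.0, 133.8]
ee_rot: [-0.11, 0.994, -0.001, -0.003]
contact_force: [0.3, 0.6, -0.6]
gripper_width: 84.7
grasp_force: 0.0
```

```bash
cat > blk.py <<'E'
from h import *
from bench import *
import sys
k=sys.argv[1]
for n in("scene","top"):
    d=get_image(n); np.savez(f"{n}{k}.npz",**d); h,m=mat(d)
    S,V=h[...,1].astype(int),h[...,2].astype(int)
    # keep to the block half of the mat, steel is unsaturated
    g=((m>0)&(S<70)&(V>60)).astype(np.uint8)
    for c in cv2.findContours(g,cv2.RETR_EXTERNAL,cv2.CHAIN_APPROX_NONE)[0]:
        w=ray(d,c[:,0],28)[:,:2].astype(np.float32); a=cv2.contourArea(w)
        if 1500<a<6000: print(n,[np.round(x,1) for x in cv2.minAreaRect(w)],a)
    if n=="scene":
        P=depthpts(d)
        for lo,hi in((66,82),):
            q=P[200:325,335:405].reshape(-1,3); q=q[(q[:,2]>lo)&(q[:,2]<hi)]; j=np.array([injig(a) for a in q]); s=(np.abs(j[:,1])<25)&(j[:,0]>-60)&(j[:,0]<55)
            q=q[s];c=q.mean(0); print("plate",len(q),c,np.linalg.lstsq(np.c_[q[:,:2]-c[:2],np.ones(len(q))],q[:,2],rcond=None)[0])
        cv2.imwrite(f"pics/s{k}.png",cv2.resize(d["img"][120:330,120:420,::-1],None,fx=2.5,fy=2.5))
E
python3 blk.py 7; python3 -c "
from h import *
go(500,-300,100,113)"
```

```text
scene [array([ 503.2, -298.1]), array([81.8, 51.8]), np.float64(23.0)] 3775.4060432920232
scene [array([ 485.7, -441.1]), array([85.5, 56.5]), np.float64(21.3)] 3524.4847080260515
plate 767 [578.22276343 232.86557724  73.29199974] [5.99560144e-04 1.10382707e-03 7.32919997e+01]
top [array([ 480.3, -440.7]), array([85.3, 58.8]), np.float64(3.6)] 3465.123691348359
top [array([ 495.3, -301.1]), array([80.5, 56.6]), np.float64(23.3)] 3822.2849180176854
at [608.3  39.3 134.2] F [ 0.3  1.1 -0.4] w 85.1 gf 0.0 t 61.725 j [ 0.33  0.44 -0.16  0.   -0.97 -1.68]
 1-call shift [1.809, -3.067, 0.352] turn [-0.0, -0.004, -0.169]  | in target axes [2.322, -2.7, 0.342]
```

View pics/s7.png

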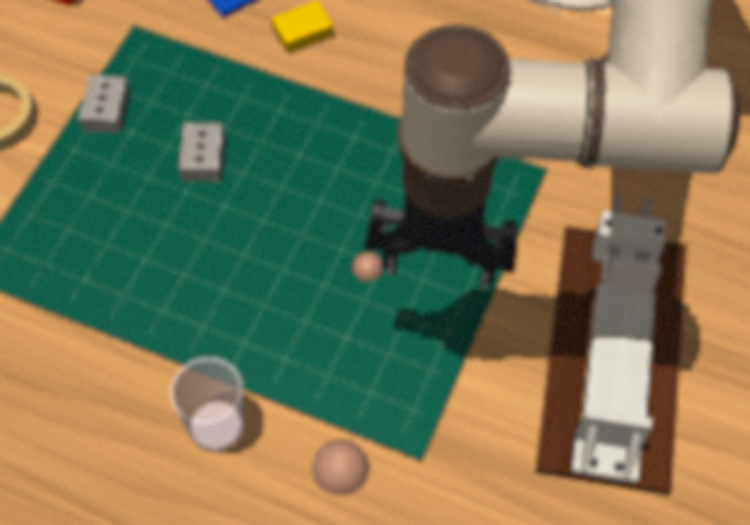

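The plate lies level in the jig, with its top at z ≈ 73. The left block has been knocked to about (105,103) in the crop, at the mat's edge. I'll locate both blocks' top faces from the range data.

```bash
cat > top.py <<'E'
from h import *
import sys
k=sys.argv[1]
for n in("scene","top"):
    d=load(n,k);P=depthpts(d); S=cv2.cvtColor(d["img"],cv2.COLOR_RGB2HSV)[...,1]; V=d["img"].max(2)
    m=((P[...,2]>22)&(P[...,2]<34)&(S<70)&(P[...,0]>420)&(P[...,0]<560)&(P[...,1]>-520)&(P[...,1]<-230)).astype(np.uint8)
    m=cv2.morphologyEx(m,cv2.MORPH_CLOSE,np.ones((3,3)))
    for c in cv2.findContours(m,cv2.RETR_EXTERNAL,cv2.CHAIN_APPROX_NONE)[0]:
        if len(c)<15: continue
        w=ray(d,c[:,0],28)[:,:2].astype(np.float32); mm=np.zeros_like(m); cv2.drawContours(mm,[c],0,1,-1)
        print(n,[np.round(x,1) for x in cv2.minAreaRect(w)],"z",np.nanmedian(P[...,2][mm>0]).round(1))
E
python3 top.py 7
```

```text
scene [array([ 497.4, -302. ]), array([68.5, 46.4]), np.float64(22.5)] z 27.5
scene [array([ 480.7, -442.3]), array([69.9, 46.9]), np.float64(18.5)] z 26.9
top [array([ 475.6, -442.3]), array([64.5, 46.9]), np.float64(17.8)] z 27.0
top [array([ 535. , -516.6]), array([37.5,  3.7]), np.float64(3.2)] z 26.0
top [array([ 492.4, -302.7]), array([64.4, 45.4]), np.float64(21.2)] z 27.1
```

```bash
python3 -c "
from h import *
go(495,-302.3,70,112)"
```

```text
at [608.3  39.3 134.2] F [ 0.3  1.1 -0.4] w 85.1 gf 0.0 t 61.725 j [ 0.33  0.44 -0.16  0.   -0.97 -1.68]
 1-call shift [1.862, -3.078, 0.653] turn [-0.0, -0.004, -0.152]  | in target axes [2.33, -2.743, 0.642]
```

Emit:
jog_arm(plan=[[85, [0.3, -0.5, 0], [0, 0, 0]], [85, [0.58, -0.95, 0], [0, 0, 0]], [85, [0.58, -0.95, 0], [0, 0, 0]]])

```text
clock: 62.1
position: [571.8, -67.3, 135.2]
ee_rot: [-0.111, 0.994, -0.0, -0.002]
contact_force: [-0.7, 0.3, -0.6]
gripper_width: 85.4
grasp_force: 0.0
```

Emit:
jog_arm(plan=[[85, [0.3, -0.5, 0], [0, 0, 0]], [85, [0.58, -0.95, 0], [0, 0, 0]], [85, [0.58, -0.95, 0], [0, 0, 0]]])

```text
clock: 62.48
position: [537.4, -172.5, 135.5]
ee_rot: [-0.111, 0.994, -0.0, -0.002]
contact_force: [-0.4, 0.4, 0.1]
gripper_width: 85.0
grasp_force: 0.0
```

Emit:
jog_arm(plan=[[85, [0.3, -0.5, 0.2], [0, 0, -0.08]], [85, [0.58, -0.95, 0.4], [0, -0.004, -0.152]], [85, [0.58, -0.95, 0.65], [0, -0.004, -0.152]], [85, [0.58, -0.95, 0.65], [0, -0.004, -0.152]]])

```text
clock: 62.98
position: [502.1, -275.9, 69.1]
ee_rot: [-0.192, 0.981, 0.001, -0.001]
contact_force: [0.2, -0.1, 0.4]
gripper_width: 85.0
grasp_force: 0.0
```

```bash
python3 -c "
from h import *
go(495,-302.3,8,112)"
```

```text
at [ 502.1 -275.9   69.1] F [ 0.2 -0.1  0.4] w 85.0 gf 0.0 t 62.975 j [-0.22  0.46 -0.32 -0.   -0.79 -0.96]
 1-call shift [0.164, -0.219, 0.611] turn [0.002, -0.002, 0.002]  | in target axes [0.165, -0.218, 0.611]
```

Emit:
jog_arm(plan=[[85, [0.164, -0.219, 0], [0, 0, 0]], [85, [0.164, -0.219, 0.3], [0, 0, 0]], [85, [0.164, -0.219, 0.6], [0, 0, 0]], [85, [0.164, -0.219, 0.61], [0, 0, 0]], [85, [0.164, -0.219, 0.61], [0, 0, 0]]])

```text
clock: 63.6
position: [497.6, -303.3, 11.6]
ee_rot: [-0.192, 0.981, -0.001, 0.002]
contact_force: [0.1, -0.6, 0.9]
gripper_width: 85.1
grasp_force: 0.0
```

Emit:
jog_arm(plan=[[35, [0, 0, 0], [0, 0, 0]], [35, [0, 0, 0], [0, 0, 0]], [35, [0, 0, 0], [0, 0, 0]], [35, [0, 0, 0], [0, 0, 0]], [35, [0, 0, 0], [0, 0, 0]], [35, [0, 0, 0], [0, 0, 0]], [35, [0, 0, 0], [0, 0, 0]]])

```text
clock: 64.47
position: [496.5, -303.9, 11.4]
ee_rot: [-0.191, 0.982, -0.001, 0.002]
contact_force: [0.1, 1.9, 5.4]
gripper_width: 43.3
grasp_force: 64.9
```

Emit:
jog_arm(plan=[[35, [0, 0, -0.15], [0, 0, 0]], [35, [0, 0, -0.4], [0, 0, 0]], [35, [0, 0, -0.7], [0, 0, 0]], [35, [0, 0, -1], [0, 0, 0]], [35, [0, 0, -1], [0, 0, 0]]])

```text
clock: 65.1
position: [496.7, -304.3, 112.3]
ee_rot: [-0.191, 0.982, -0.001, 0.003]
contact_force: [0.1, 0.4, -5.5]
gripper_width: 43.5
grasp_force: 63.7
```

```bash
python3 -c "
from h import *
print(jig(35,0),jig(-35,0))
go(*jig(35,0),125,103)"
```

```text
[613.5029522674832, 240.87328690203526] [545.2970477325167, 225.12671309796474]
at [ 496.7 -304.3  112.3] F [ 0.1  0.4 -5.5] w 43.5 gf 63.7 t 65.1 j [-0.27  0.42 -0.26 -0.   -0.88 -0.91]
 1-call shift [-3.128, 4.616, -0.127] turn [-0.003, 0.006, 0.15]  | in target axes [-2.365, 5.049, -0.127]
```

Emit:
jog_arm(plan=[[35, [-0.3, 0.45, -0.02], [0, 0, 0]], [35, [-0.626, 0.923, -0.025], [0, 0, 0]], [35, [-0.626, 0.923, -0.025], [0, 0, 0]]])

```text
clock: 65.47
position: [518.3, -191.4, 110.9]
ee_rot: [-0.193, 0.981, 0.001, -0.001]
contact_force: [-0.0, 0.2, -4.7]
gripper_width: 43.6
grasp_force: 64.0
```

Emit:
jog_arm(plan=[[35, [-0.3, 0.45, -0.02], [0, 0, 0]], [35, [-0.626, 0.923, -0.025], [0, 0, 0]], [35, [-0.626, 0.923, -0.025], [0, 0, 0]]])

```text
clock: 65.85
position: [542.3, -83.1, 113.8]
ee_rot: [-0.193, 0.981, 0.0, -0.0]
contact_force: [-0.4, -0.4, -5.1]
gripper_width: 43.7
grasp_force: 64.4
```

Emit:
jog_arm(plan=[[35, [-0.3, 0.45, -0.02], [0, 0, 0]], [35, [-0.626, 0.923, -0.025], [0, 0, 0]], [35, [-0.626, 0.923, -0.025], [0, 0, 0]]])

```text
clock: 66.22
position: [566.1, 25.4, 116.4]
ee_rot: [-0.193, 0.981, -0.0, 0.0]
contact_force: [0.2, -0.9, -4.7]
gripper_width: 43.5
grasp_force: 64.6
```

Emit:
jog_arm(plan=[[35, [-0.3, 0.45, -0.02], [0, 0, 0]], [35, [-0.626, 0.923, -0.025], [0, 0, 0]], [35, [-0.626, 0.923, -0.025], [0, 0, 0]]])

```text
clock: 66.6
position: [589.7, 134.1, 118.8]
ee_rot: [-0.192, 0.981, -0.0, 0.0]
contact_force: [0.2, -0.6, -4.9]
gripper_width: 43.8
grasp_force: 64.6
```

Emit:
jog_arm(plan=[[35, [-0.3, 0.45, -0.02], [0, 0, 0.08]], [35, [-0.624, 0.92, -0.025], [-0.003, 0.006, 0.15]], [35, [-0.624, 0.92, -0.025], [-0.003, 0.006, 0.15]], [35, [-0.624, 0.92, -0.025], [-0.003, 0.006, 0.15]], [35, [-0.624, 0.92, -0.025], [-0.003, 0.006, 0.15]]])

```text
clock: 67.22
position: [612.0, 238.7, 122.1]
ee_rot: [-0.112, 0.994, 0.0, -0.004]
contact_force: [0.0, 0.1, -5.2]
gripper_width: 43.2
grasp_force: 64.6
```

```bash
python3 -c "
from h import *
go(*jig(35,0),88,103)"
```

```text
at [612.  238.7 122.1] F [ 0.   0.1 -5.2] w 43.2 gf 64.6 t 67.225 j [ 0.62  0.53 -0.04 -0.   -1.01 -1.96]
 1-call shift [-0.022, 0.017, 0.341] turn [0.001, -0.007, -0.001]  | in target axes [-0.02, 0.018, 0.341]
```

Emit:
jog_arm(plan=[[35, [-0.02, 0.017, 0.1], [0, -0.006, 0]], [35, [-0.02, 0.017, 0.2], [0, -0.006, 0]], [35, [-0.02, 0.017, 0.3], [0, -0.006, 0]], [35, [-0.02, 0.017, 0.34], [0, -0.006, 0]], [35, [-0.02, 0.017, 0.34], [0, -0.006, 0]], [35, [-0.02, 0.017, 0.34], [0, -0.006, 0]]])

```text
clock: 67.97
position: [614.2, 243.4, 89.2]
ee_rot: [-0.114, 0.994, 0.001, 0.001]
contact_force: [0.8, -0.9, -4.6]
gripper_width: 43.5
grasp_force: 64.6
```

Emit:
jog_arm(plan=[[35, [0, 0, 0.015], [0, 0, 0]], [35, [0, 0, 0.03], [0, 0, 0]], [35, [0, 0, 0.03], [0, 0, 0]]])

```text
clock: 68.35
position: [613.8, 243.1, 85.7]
ee_rot: [-0.114, 0.994, 0.001, 0.0]
contact_force: [-0.2, -0.2, -5.5]
gripper_width: 43.3
grasp_force: 64.6
```

Emit:
jog_arm(plan=[[35, [0, 0, 0.01], [0, 0, 0]], [35, [0, 0, 0.02], [0, 0, 0]], [35, [0, 0, 0.02], [0, 0, 0]]])

```text
clock: 68.72
position: [613.8, 243.2, 83.6]
ee_rot: [-0.113, 0.994, 0.001, 0.0]
contact_force: [-0.2, -0.0, -4.5]
gripper_width: 43.3
grasp_force: 64.6
```

Emit:
jog_arm(plan=[[35, [0, 0, 0.01], [0, 0, 0]], [35, [0, 0, 0.02], [0, 0, 0]], [35, [0, 0, 0.02], [0, 0, 0]]])

```text
clock: 69.1
position: [613.9, 243.2, 81.7]
ee_rot: [-0.114, 0.994, 0.001, 0.001]
contact_force: [-0.2, 1.3, -4.6]
gripper_width: 43.4
grasp_force: 64.6
```

Emit:
jog_arm(plan=[[35, [0, 0, 0.01], [0, 0, 0]], [35, [0, 0, 0.01], [0, 0, 0]]])

```text
clock: 69.35
position: [614.0, 243.2, 81.6]
ee_rot: [-0.114, 0.994, 0.001, 0.001]
contact_force: [-1.8, -0.1, -0.0]
gripper_width: 43.4
grasp_force: 65.1
```

Emit:
jog_arm(plan=[[35, [0, 0, 0.005], [0, 0, 0]], [48, [0, 0, 0.005], [0, 0, 0]], [56, [0, 0, 0.005], [0, 0, 0]], [64, [0, 0, 0.005], [0, 0, 0]], [64, [0, 0, 0.005], [0, 0, 0]], [64, [0, 0, -0.3], [0, 0, 0]], [64, [0, 0, -0.6], [0, 0, 0]], [64, [0, 0, -0.6], [0, 0, 0]]])

```text
clock: 70.35
position: [615.5, 243.9, 143.9]
ee_rot: [-0.114, 0.994, 0.002, 0.004]
contact_force: [-0.4, -0.3, 0.3]
gripper_width: 63.9
grasp_force: 0.0
```

```bash
python3 -c "
from h import *
go(478,-442.3,120,108)"
```

```text
at [615.5 243.9 143.9] F [-0.4 -0.3  0.3] w 63.9 gf 0.0 t 70.35 j [ 0.62  0.51 -0.02 -0.   -1.04 -1.96]
 1-call shift [2.891, -6.375, 0.192] turn [0.003, 0.008, -0.082]  | in target axes [3.428, -6.102, 0.239]
```

Emit:
jog_arm(plan=[[70, [0.2, -0.5, 0], [0, 0, 0]], [85, [0.41, -0.91, 0], [0, 0, 0]], [85, [0.41, -0.91, 0], [0, 0, 0]]])

```text
clock: 70.72
position: [592.9, 142.3, 139.7]
ee_rot: [-0.112, 0.994, 0.001, -0.001]
contact_force: [-0.0, -0.0, 0.6]
gripper_width: 84.9
grasp_force: 0.0
```

Emit:
jog_arm(plan=[[85, [0.2, -0.5, 0], [0, 0, 0]], [85, [0.41, -0.91, 0], [0, 0, 0]], [85, [0.41, -0.91, 0], [0, 0, 0]]])

```text
clock: 71.1
position: [574.0, 45.4, 139.6]
ee_rot: [-0.112, 0.994, 0.001, -0.0]
contact_force: [0.6, -0.6, -0.1]
gripper_width: 85.1
grasp_force: 0.0
```

Emit:
jog_arm(plan=[[85, [0.2, -0.5, 0], [0, 0, 0]], [85, [0.41, -0.91, 0], [0, 0, 0]], [85, [0.41, -0.91, 0], [0, 0, 0]]])

```text
clock: 71.47
position: [555.2, -51.9, 139.5]
ee_rot: [-0.112, 0.994, 0.001, 0.0]
contact_force: [1.0, 0.6, 0.8]
gripper_width: 85.1
grasp_force: 0.0
```

Emit:
jog_arm(plan=[[85, [0.2, -0.5, 0], [0, 0, 0]], [85, [0.41, -0.91, 0], [0, 0, 0]], [85, [0.41, -0.91, 0], [0, 0, 0]]])

```text
clock: 71.85
position: [536.4, -149.4, 139.3]
ee_rot: [-0.112, 0.994, 0.001, 0.0]
contact_force: [-0.1, 0.4, -0.4]
gripper_width: 85.1
grasp_force: 0.0
```

```bash
python3 blk.py 8; python3 top.py 8; python3 -c "
from h import *
go(478,-442.3,60,108)
d=load('scene',8);P=depthpts(d)
q=P[200:325,335:405].reshape(-1,3); q=q[(q[:,2]>93)&(q[:,2]<104)]; j=np.array([injig(a) for a in q]); print(len(q),np.percentile(j,[2,50,98],axis=0))"
```

```text
scene [array([ 487.2, -440.5]), array([82.7, 56.5]), np.float64(21.3)] 3529.183908450417
plate 370 [553.97719493 223.84484358  73.43345129] [-2.68515857e-03  5.59656336e-03  7.34334513e+01]
top [array([ 479.4, -441.1]), array([86.6, 59. ]), np.float64(4.1)] 3519.3052316289395
scene [array([ 480.9, -442.9]), array([70.3, 45.3]), np.float64(17.6)] z 27.7
top [array([ 475.6, -442.3]), array([64.5, 46.9]), np.float64(17.8)] z 27.1
top [array([ 536.8, -516.5]), array([33.8,  3.7]), np.float64(3.2)] z 24.7
at [ 537.  -147.7  139.5] F [-0.5 -0.  -0.8] w 84.9 gf 0.0 t 71.95 j [ 0.02  0.35 -0.29 -0.   -0.93 -1.36]
 1-call shift [1.242, -2.738, 0.787] turn [0.002, 0.002, -0.082]  | in target axes [1.471, -2.62, 0.795]
473 [[-77.656 -20.256]
 [ 33.1     1.4  ]
 [ 67.256  23.356]]
```

View pics/s8.png

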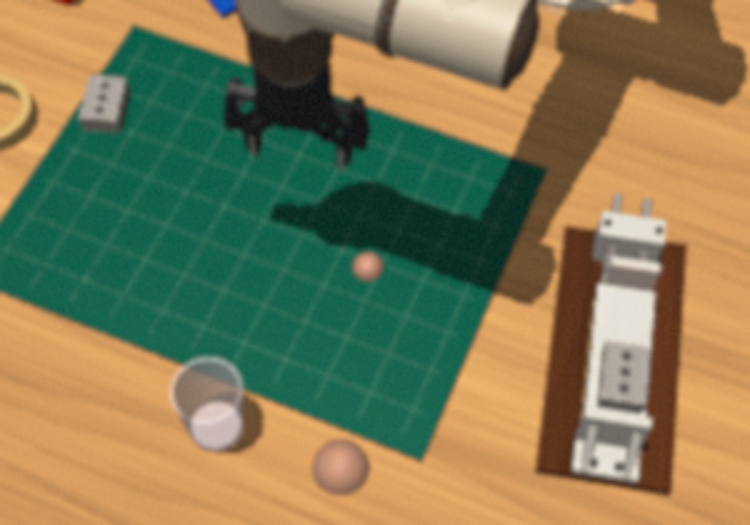

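The first block sits on the stop-side half of the plate at (625,375). The second block is at (105,103), with the tape roll to its left, so I'll approach it with a narrower opening.

Emit:
jog_arm(plan=[[64, [0.2, -0.45, 0], [0, 0, 0]], [64, [0.41, -0.91, 0], [0, 0, 0]], [64, [0.41, -0.91, 0], [0, 0, 0]]])

```text
clock: 72.32
position: [517.2, -247.3, 139.2]
ee_rot: [-0.113, 0.994, 0.001, 0.001]
contact_force: [0.1, -0.1, -0.2]
gripper_width: 63.8
grasp_force: 0.0
```

Emit:
jog_arm(plan=[[64, [0.2, -0.45, 0], [0, 0, 0]], [64, [0.41, -0.91, 0.1], [0, 0, 0]], [64, [0.41, -0.91, 0.4], [0, 0, 0]], [64, [0.41, -0.91, 0.4], [0, 0, 0]]])

```text
clock: 72.82
position: [496.7, -342.3, 96.8]
ee_rot: [-0.114, 0.993, 0.003, -0.002]
contact_force: [0.2, 0.1, 0.5]
gripper_width: 64.1
grasp_force: 0.0
```

Emit:
jog_arm(plan=[[64, [0.2, -0.45, 0], [0, 0, -0.04]], [64, [0.42, -0.91, 0], [0.002, 0.002, -0.082]], [64, [0.42, -0.91, 0.2], [0.002, 0.002, -0.082]], [64, [0.42, -0.91, 0.2], [0.002, 0.002, -0.082]]])

```text
clock: 73.32
position: [477.4, -441.0, 78.5]
ee_rot: [-0.157, 0.988, 0.001, -0.001]
contact_force: [-0.5, 0.7, -0.2]
gripper_width: 63.5
grasp_force: 0.0
```

```bash
python3 -c "
from h import *
go(478,-442.3,9,108)
d=load('scene',8); print(ray(d,[[133,163],[116,163]],25).round(), ray(d,[[152,162],[171,162]],28).round())"
```

```text
at [ 477.4 -441.    78.5] F [-0.5  0.7 -0.2] w 63.5 gf 0.0 t 73.325 j [-0.5   0.56 -0.11  0.   -0.9  -0.76]
 1-call shift [-0.003, -0.015, 0.695] turn [0.002, -0.002, 0.001]  | in target axes [-0.002, -0.014, 0.695]
[[ 525. -512.   25.]
 [ 545. -559.   25.]] [[ 501. -460.   28.]
 [ 478. -408.   28.]]
```

Emit:
jog_arm(plan=[[64, [0, -0.015, 0.3], [0, 0, 0]], [64, [0, -0.015, 0.6], [0, 0, 0]], [64, [0, -0.015, 0.68], [0, 0, 0]], [64, [0, -0.015, 0.68], [0, 0, 0]]])

```text
clock: 73.82
position: [478.5, -443.3, 11.9]
ee_rot: [-0.157, 0.988, -0.0, -0.0]
contact_force: [0.1, 0.0, -0.2]
gripper_width: 64.0
grasp_force: 0.0
```

Emit:
jog_arm(plan=[[35, [0, 0, 0], [0, 0, 0]], [35, [0, 0, 0], [0, 0, 0]], [35, [0, 0, 0], [0, 0, 0]], [35, [0, 0, 0], [0, 0, 0]], [35, [0, 0, 0], [0, 0, 0]]])

```text
clock: 74.45
position: [478.8, -444.4, 13.3]
ee_rot: [-0.157, 0.988, -0.001, 0.001]
contact_force: [0.0, 2.3, 6.5]
gripper_width: 43.5
grasp_force: 63.1
```

Emit:
jog_arm(plan=[[35, [0, 0, -0.15], [0, 0, 0]], [35, [0, 0, -0.4], [0, 0, 0]], [35, [0, 0, -0.7], [0, 0, 0]], [35, [0, 0, -1], [0, 0, 0]], [35, [0, 0, -1], [0, 0, 0]]])

```text
clock: 75.08
position: [478.4, -444.5, 113.5]
ee_rot: [-0.156, 0.988, -0.002, 0.002]
contact_force: [0.2, -0.8, -4.7]
gripper_width: 43.5
grasp_force: 62.2
```

```bash
python3 -c "
from h import *
go(*jig(-36,0),135,103)"
```

```text
at [ 478.4 -444.5  113.5] F [ 0.2 -0.8 -4.7] w 43.5 gf 62.2 t 75.075 j [-0.5   0.53 -0.07  0.   -0.97 -0.76]
 1-call shift [-2.69, 6.165, -0.23] turn [-0.003, 0.003, 0.082]  | in target axes [-2.148, 6.374, -0.215]
```

Emit:
jog_arm(plan=[[35, [-0.19, 0.44, -0.05], [0, 0, 0]], [35, [-0.384, 0.881, -0.1], [0, 0, 0]], [35, [-0.384, 0.881, -0.1], [0, 0, 0]]])

```text
clock: 75.45
position: [485.7, -344.6, 119.4]
ee_rot: [-0.157, 0.988, 0.002, -0.002]
contact_force: [0.8, -0.6, -4.1]
gripper_width: 43.1
grasp_force: 62.9
```

Emit:
jog_arm(plan=[[35, [-0.19, 0.44, -0.05], [0, 0, 0]], [35, [-0.384, 0.881, -0.1], [0, 0, 0]], [35, [-0.384, 0.881, -0.1], [0, 0, 0]]])

```text
clock: 75.82
position: [495.5, -250.1, 129.9]
ee_rot: [-0.157, 0.988, 0.001, -0.001]
contact_force: [0.1, -0.2, -5.0]
gripper_width: 43.7
grasp_force: 63.5
```

Emit:
jog_arm(plan=[[35, [-0.19, 0.44, 0], [0, 0, 0]], [35, [-0.384, 0.881, 0], [0, 0, 0]], [35, [-0.384, 0.881, 0], [0, 0, 0]]])

```text
clock: 76.2
position: [505.2, -155.2, 129.8]
ee_rot: [-0.157, 0.988, 0.0, -0.001]
contact_force: [-0.2, -0.2, -4.8]
gripper_width: 43.1
grasp_force: 63.9
```

Emit:
jog_arm(plan=[[35, [-0.19, 0.44, 0], [0, 0, 0]], [35, [-0.384, 0.881, 0], [0, 0, 0]], [35, [-0.384, 0.881, 0], [0, 0, 0]]])

```text
clock: 76.58
position: [515.2, -60.1, 130.2]
ee_rot: [-0.157, 0.988, 0.0, -0.001]
contact_force: [0.4, -0.5, -4.7]
gripper_width: 43.4
grasp_force: 64.3
```

Emit:
jog_arm(plan=[[35, [-0.19, 0.44, 0], [0, 0, 0]], [35, [-0.384, 0.881, 0], [0, 0, 0]], [35, [-0.384, 0.881, 0], [0, 0, 0]]])

```text
clock: 76.95
position: [525.0, 35.3, 130.3]
ee_rot: [-0.157, 0.988, -0.0, -0.0]
contact_force: [-0.1, 0.1, -5.1]
gripper_width: 43.3
grasp_force: 64.5
```

Emit:
jog_arm(plan=[[35, [-0.19, 0.44, 0], [0, 0, 0.04]], [35, [-0.384, 0.881, 0], [-0.003, 0.003, 0.082]], [35, [-0.384, 0.881, 0], [-0.003, 0.003, 0.082]], [35, [-0.384, 0.881, 0], [-0.003, 0.003, 0.082]]])

```text
clock: 77.45
position: [533.2, 128.3, 130.0]
ee_rot: [-0.113, 0.994, 0.001, -0.003]
contact_force: [-1.4, 0.0, -4.6]
gripper_width: 43.0
grasp_force: 64.6
```

```bash
python3 -c "
from h import *
go(*jig(-36,0),135,103)"
```

```text
at [533.2 128.3 130. ] F [-1.4  0.  -4.6] w 43.0 gf 64.6 t 77.45 j [ 0.53  0.36 -0.31 -0.01 -0.91 -1.87]
 1-call shift [-0.324, 0.916, -0.05] turn [0.002, -0.006, -0.001]  | in target axes [-0.325, 0.916, -0.05]
```

Emit:
jog_arm(plan=[[35, [-0.2, 0.4, 0], [0, 0, 0]], [35, [-0.324, 0.8, 0], [0.002, -0.006, 0]], [35, [-0.324, 0.916, 0], [0.002, -0.006, 0]], [35, [-0.324, 0.916, 0], [0.002, -0.006, 0]], [35, [-0.324, 0.916, 0], [0.002, -0.006, 0]]])

```text
clock: 78.08
position: [544.3, 224.8, 130.8]
ee_rot: [-0.113, 0.994, 0.0, 0.001]
contact_force: [-0.7, -0.1, -5.3]
gripper_width: 43.6
grasp_force: 64.6
```

```bash
python3 -c "
from h import *
go(*jig(-36,0),90,103)"
```

```text
at [544.3 224.8 130.8] F [-0.7 -0.1 -5.3] w 43.6 gf 64.6 t 78.075 j [ 0.67  0.41 -0.22  0.   -0.94 -2.01]
 1-call shift [0.001, 0.0, 0.408] turn [0.0, 0.001, -0.001]  | in target axes [0.0, 0.001, 0.408]
```

Emit:
jog_arm(plan=[[35, [0, 0, 0.1], [0, 0, 0]], [35, [0, 0, 0.2], [0, 0, 0]], [35, [0, 0, 0.3], [0, 0, 0]], [35, [0, 0, 0.38], [0, 0, 0]], [35, [0, 0, 0.41], [0, 0, 0]], [35, [0, 0, 0.41], [0, 0, 0]]])

```text
clock: 78.82
position: [544.7, 226.8, 89.8]
ee_rot: [-0.114, 0.994, 0.0, 0.001]
contact_force: [0.9, -0.9, -5.4]
gripper_width: 43.1
grasp_force: 64.5
```

Emit:
jog_arm(plan=[[35, [0, 0, 0.015], [0, 0, 0]], [35, [0, 0, 0.03], [0, 0, 0]], [35, [0, 0, 0.03], [0, 0, 0]]])

```text
clock: 79.2
position: [544.6, 226.7, 87.0]
ee_rot: [-0.113, 0.994, 0.001, 0.001]
contact_force: [-0.5, 0.9, -4.3]
gripper_width: 43.7
grasp_force: 64.6
```

Emit:
jog_arm(plan=[[35, [0, 0, 0.01], [0, 0, 0]], [35, [0, 0, 0.02], [0, 0, 0]], [35, [0, 0, 0.02], [0, 0, 0]]])

```text
clock: 79.58
position: [544.6, 226.7, 84.9]
ee_rot: [-0.113, 0.994, 0.001, 0.001]
contact_force: [0.2, 0.6, -5.1]
gripper_width: 43.6
grasp_force: 64.6
```

Emit:
jog_arm(plan=[[35, [0, 0, 0.01], [0, 0, 0]], [35, [0, 0, 0.015], [0, 0, 0]], [35, [0, 0, 0.015], [0, 0, 0]]])

```text
clock: 79.95
position: [544.7, 226.7, 83.5]
ee_rot: [-0.114, 0.994, 0.001, 0.001]
contact_force: [-0.2, -0.3, -5.0]
gripper_width: 43.2
grasp_force: 64.6
```

Emit:
jog_arm(plan=[[35, [0, 0, 0.01], [0, 0, 0]], [35, [0, 0, 0.01], [0, 0, 0]]])

```text
clock: 80.2
position: [544.8, 226.8, 83.4]
ee_rot: [-0.114, 0.994, 0.001, 0.001]
contact_force: [-2.9, -0.6, 2.6]
gripper_width: 43.3
grasp_force: 65.3
```

Contact. I'll release, retreat and check.

Emit:
jog_arm(plan=[[48, [0, 0, 0], [0, 0, 0]], [56, [0, 0, 0], [0, 0, 0]], [64, [0, 0, 0], [0, 0, 0]], [64, [0, 0, 0], [0, 0, 0]], [64, [0, 0, -0.3], [0, 0, 0]], [64, [0, 0, -0.7], [0, 0, 0]], [64, [0, 0, -0.7], [0, 0, 0]]])

```text
clock: 81.08
position: [546.6, 227.9, 156.3]
ee_rot: [-0.114, 0.993, 0.002, 0.005]
contact_force: [-0.8, 0.2, -0.3]
gripper_width: 64.1
grasp_force: 0.0
```

Emit:
jog_arm(plan=[[64, [0, -0.5, -0.1], [0, 0, 0]], [64, [0, -1, -0.1], [0, 0, 0]], [64, [0, -1, -0.1], [0, 0, 0]]])

```text
clock: 81.45
position: [566.9, 126.3, 161.7]
ee_rot: [-0.111, 0.994, 0.0, 0.0]
contact_force: [-0.4, 0.4, 1.6]
gripper_width: 64.3
grasp_force: 0.0
```

Emit:
jog_arm(plan=[[64, [0, -0.5, 0], [0, 0, 0]], [64, [0, -1, 0], [0, 0, 0]], [64, [0, -1, 0], [0, 0, 0]], [64, [0, -1, 0], [0, 0, 0]]])

```text
clock: 81.95
position: [589.4, 32.1, 161.7]
ee_rot: [-0.113, 0.994, 0.001, 0.001]
contact_force: [0.6, 0.2, -0.4]
gripper_width: 64.0
grasp_force: 0.0
```

Run:
```python
from h import *
from bench import *
d=get_image("scene");P=depthpts(d)
q=P[200:325,335:405].reshape(-1,3); q=q[(q[:,2]>93)&(q[:,2]<104)]; j=np.array([injig(a) for a in q])
for s in(j[:,0]>1,(j[:,0]<=1)&(j[:,0]>-71)): print(s.sum(),np.percentile(j[s],[3,50,97],axis=0).round(),np.median(q[s][:,2]))
cv2.imwrite("pics/end.png",cv2.resize(d["img"][185:325,300:440,::-1],None,fx=4,fy=4))
```

```text
433 [[  5. -19.]
 [ 37.   2.]
 [ 67.  23.]] 98.30017270248527
399 [[-66. -20.]
 [-34.   1.]
 [ -3.  22.]] 97.98875975157421
```

View pics/end.png

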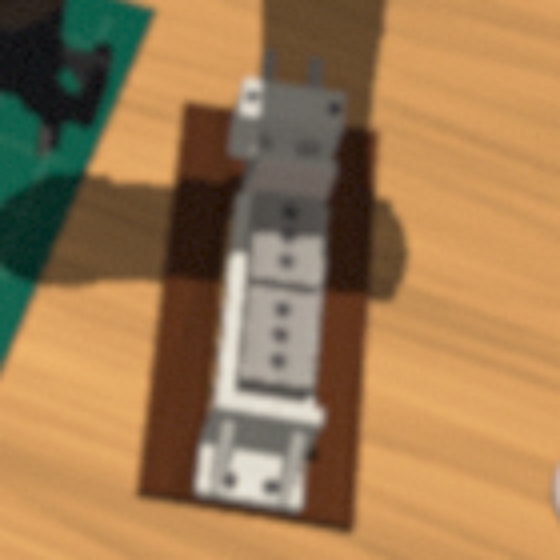

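Both blocks sit flat on the plate, at about ±35 mm along the length and within 2 mm across (crop (285,335) and (288,240)). The stack is square in the jig.

```bash
python3 -c "
from bench import *
print(job_done())"
```

```text
the job is handed in; nothing more can be done
None
```

I handed the job in with all four boards and the aluminium plate stacked square against the stop and the two steel blocks about 35 mm either side of the plate's middle; the hand-in returned no verdict.

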